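# Hook the white bin forward to the shelf ledge

## Task

Take the pull hook from its rest, drop its prong inside the front wall of the white bin at the back of the low wire shelf, and draw the bin forward until the loose clip-on front ledge has come forward as far as its clips let it and you feel the bin bear squarely and firmly on it; keep a light, steady pull, no jerking or hauling. Leave the red and grey bins where they are and touch the white bin with nothing but the hook. Then lay the hook back in the notches of its rest, prong down, and let go.

Things in the scene. Friction and masses are not known exactly. Their poses are not given: they have to be found in the camera images.
- white_bin: Open white plastic bin, pushed back on the low wire shelf: 150 mm long (x), 130 wide (y), 80 high, walls 3, about 0.6 kg; slides at about 2 to 5.5 N. Origin: foot of its front wall, at mid-width of the outer face, on the deck. x to its back, z up. The front wall faces the ledge, roughly but not exactly square to it.
- white_bin_gap (a point): Point in the white bin where the prong goes down: middle of the free space between the front wall and the four stacks of black cups, at rim height (80 above the deck). It is 25 mm behind the front wall's outer face. Free space: 43 mm deep (22 to the wall's inner face, 21 to the cups), 124 wide, 77 down to the bin's floor. Cups stand up to 86 above the deck. Axes as the bin.
- red_bin: Red bin of the same form and size, with white cups, on the same shelf; a bystander. Origin and axes as the white bin. The three bins stand side by side, in any order, about 45 mm apart.
- grey_bin: Grey bin of the same form and size, with pale paper cups, on the same shelf; a bystander. Origin and axes as the white bin.
- ledge: Clip-on front ledge of the green wire rack: upright green strip 5 mm thick, 600 mm long, 45 mm high above the deck. Origin: mid-length of its inner face, the one the bin bears on, at deck height, 30 mm above the table. x to the back of the shelf, square to the ledge, z up. It sits loosely: it slides 2 to 12 mm forward (-x) at about 1 N before its clips hold it; how far is not known, only felt.
- upper_tier (a point): Middle of the front edge of the rack's narrower upper wire tier, on its underside, 225 mm above the table: it covers the shelf from here back, about 75 mm behind the ledge; jars stand on its ends. In front of it the rack is open from above, but for 100 mm high posts at the ledge's ends, 310 mm to either side. Axes as the ledge.
- hook_grip (a point): Centre of the pull hook's wooden handle, 140 mm long (x), 22 wide (y), 26 high (z). From its front end an 8 thick steel rod goes on along +x, level with this point, to x = 155 mm, and there turns down into a straight prong (-z) whose round end is 60 mm below this point. z is up in the rest. 0.24 kg; it balances about 25 mm in front of this point.
- pull_hook: The whole pull hook (handle, rod, prong); origin and axes the same as hook_grip.
- rest_seat (a point): Fixed aluminium hook rest on the table: point midway between its two notched end plates, at the level of the handle's underside, 92 mm above the table (handle centre 13 mm higher when home). x along the handle, to the prong. Plates 5 thick, 55 before and behind this point; notches 36 mm wide, 28 deep, flared mouths. Between them the handle is free on both sides, 88 above the base.
Not all that is in view belongs to the job. Leave any orange look-alike of the pull_hook alone. What is shaped like the part that bears rest_seat but blue is not meant.

How it is judged:
On the way, in this order (a step that is already met when the one before it is completed fails the run):
1. the hook is lifted out of its rest (handle more than 40 mm above where it lay) (z of hook_grip in the frame of rest_seat above 0.053 m), for 0.2 s.
2. drawn by the hook, the white bin bears firmly and squarely on the front ledge: more than 4 N on the ledge for 0.3 s, within 3 degrees of square (contact force between white_bin and ledge above 4 N and contact force between pull_hook and white_bin above 2 N and angle between the x axis of white_bin and the x axis of ledge, either way round below 0.052 rad), for 0.3 s.
At the end, for the whole second after the job is handed in: The white bin stands flat with its front on the ledge (gap under 4 mm), within 3 degrees of square, at rest; the hook lies released in its rest, prong down: handle centre within 25 mm of the rest's middle and 6 mm of its home height, tilt under 8.5 and in line within 11 degrees (x of white_bin in the frame of ledge below 0.004 m and angle between the x axis of white_bin and the x axis of ledge, either way round below 0.052 rad and angle between white_bin's own z axis and vertical below 0.05 rad and horizontal distance between hook_grip and rest_seat below 0.025 m and z of hook_grip in the frame of rest_seat between 0.007 and 0.019 m and angle between hook_grip's own z axis and vertical below 0.15 rad and angle between the x axis of hook_grip and the x axis of rest_seat, either way round below 0.2 rad and linear speed of white_bin below 0.01 m/s); the robot touches nothing.
It fails at once if the white bin presses on the ledge with more than 15 N (contact force between white_bin and ledge above 15 N).
It fails at once if the hook pulls or presses on the white bin with more than 18 N (contact force between pull_hook and white_bin above 18 N).
It fails at once if the fingers or the arm touch the white bin (contact force between any of the fingers, the arm and white_bin above 0.3 N).
It fails at once if the white bin is tipped by more than 9 degrees (angle between white_bin's own z axis and vertical above 0.15 rad).
It fails at once if the red or the grey bin is shifted by more than 12 mm (distance of any of red_bin, grey_bin from where it was at the start of the episode above 0.012 m).
It also fails if it takes over 72 s, if anything falls off the work surface, if the arm or the gripper's body presses on something with over 40 N, if the wrist force passes 120 N, or if a joint passes its speed limit or range.

## Robot

A 7-joint arm with a two-finger parallel gripper is mounted at the origin on the work surface. World frame = base frame: x ahead of the robot, y to its left, z up, the work surface at z = 0. Lengths are in m, angles in rad, forces in N, time in s.
With the tool pointing down it reaches from about 0.425 to 0.875 m from the base axis. Payload 9.9 kg.
Tool frame: the origin (TCP) lies at the very end of the fingers, on their centre line; the grasp point (between the pads) lies grip_point_offset behind it (grip_point_offset is the distance from the TCP to the grasp point, in m); x points along the fingers, y is the direction in which the jaws open and shut, and the axes are right-handed (so a half turn about x gives the same grasp; the last joint's range is limited). The gripper opens to 85 mm and grips with 20 to 120 N. Pads are 22 mm wide; open, the fingers measure 114 mm over their backs; the gripper's body (76 mm by 85 mm) begins 54 mm behind the grasp point. The pads swing forward as they close: fully open they stand 13 mm farther back than shut.
Start: joints at [-1.421, 0.576, 0.025, 1.437, -0.015, 1.129, -0.057], TCP at [0.156, 0.657, 0.231] pointing down, gripper open.
Joint ranges: [-2.76, 2.76], [-0.34, 2.15], [-1.52, 1.57], [0.19, 2.46], [-1.09, 4.23], [0.17, 1.99], [-2.82, 2.82]. Speed limits (rad/s): [2.22, 2.22, 3.01, 3.01, 3.14, 3.14, 3.14].

## Interface

Orientations are given as a unit quaternion [x, y, z, w].
In Python, from workcell import * gives the robot as it stands. The module is installed in compiled form; this text tells all that it offers.
- The arm moves only by the shell command python3 -m handwheel 'ROWS' [FORCE]. ROWS is JSON, a list of rows, each an object of numbers: "fingers": the closure, from -1 (fully open) to 1 (shut), so that 0 is half open; "dx", "dy", "dz": the shift along the tool's x, y, z in units of 25 mm (1.0 is 25 mm); "spin": the turn about the tool's x in units of 6 degrees (1.0 is 6 degrees). A call has 1 to 8 rows; each row shifts and turns the commanded pose from where the row before left it, along the tool's axes as they then stand; what a row does not reach is not made up. A row lasts 1/10 s, in which the tool goes at most 50 mm and 8.59 degrees, less where a joint would pass 70% of its speed; a pose out of reach is approached as far as the arm can. A call is refused whole if a number of a shift passes 1 or a number of a turn 1, either way. A call with a gripper value outside its range is refused whole. The fingers move at their own pace and stop on an object; FORCE is the grip in N (left out, the last holds). Time passes only in rows, so rows that do not move let the fingers close. It gives the time, the measured TCP pose, the force and the opening at its end, in the units of the state.
- state(): the state, without advancing time (a new reading comes with each control period).
- grab_frame(name): name is "side" or "top" or "wrist"; returns (picture, depth): 400x640x3 uint8, red, green, blue; 400x640 float32, m along the optical axis (not along the pixel's ray), 0 where there is no reading.
- camera_info(name): a dict with "camera_matrix" (3x3 intrinsics, pixels), "cam_to_world" (4x4, takes a point from camera to world coordinates); the wrist camera has in their place "mount" (4x4, takes a point from camera to tool coordinates, whose origin is the TCP and whose axes are the tool frame's). Camera axes: x right, y down, z forward; pixel columns grow to the right and rows downward; lengths in m; the calibration is good to about 2 mm. The wrist camera is an equidistant fisheye: a pixel r from the principal point sees the ray r / f radians off the axis. A picture is of the moment at which its call begins: read the wrist's pose just before it. camera_info takes no time and is no camera call.
- job_done(): hands the job in, once; it reports no verdict.
The state is a dict: "time_s": time; "joint_positions": joint angles; "joint_vel": joint speeds; "joint_efforts": joint torques, N m; "tool_pos": TCP position; "tcp_rot": TCP orientation; "wrist_force": force on the tool from outside, world axes, zero at the start; "ft_torque": the same for the moment, N m; "grip_width": finger opening in m.
Only numpy, scipy, OpenCV 4.12 (cv2) and the standard library are available. Lean on these libraries where they do the work, as an engineer would, in place of code of your own. Each camera call takes 0.05 s, during which the arm holds its last target.

## Working session

There is one attempt and no reset: what is moved stays moved. The work goes in short steps, Python scripts to look and compute and a shell command to move; the robot and the scene stay as the last step left them, time stands still between calls to the robot, and variables do not carry over. Pictures are saved under pics/ and viewed, and the job is handed in when it is done.

```bash
mkdir -p pics; cat > h.py <<'E'
from workcell import *
import numpy as np, cv2
from scipy.spatial.transform import Rotation as R
def save(name,fn):
    im,d=grab_frame(name); cv2.imwrite('pics/'+fn+'.png',im[:,:,::-1]); np.savez('pics/'+fn+'.npz',im=im,d=d); return im,d
def pw(name,u,v,d):
    c=camera_info(name);K=np.array(c["camera_matrix"]);T=np.array(c["cam_to_world"])
    p=np.array([(u-K[0,2])/K[0,0]*d,(v-K[1,2])/K[1,1]*d,d]); return T[:3,:3]@p+T[:3,3]
def cloud(name,d):
    c=camera_info(name);K=np.array(c["camera_matrix"]);T=np.array(c["cam_to_world"])
    v,u=np.mgrid[:d.shape[0],:d.shape[1]]
    P=np.stack([(u-K[0,2])/K[0,0]*d,(v-K[1,2])/K[1,1]*d,d],-1)
    return P@T[:3,:3].T+T[:3,3]
E
python3 - <<'E'
from h import *
np.set_printoptions(precision=4,suppress=True)
for n in("side","top"):
    save(n,n+'0'); print(camera_info(n))
print(camera_info("wrist")); s=state(); print(s)
E
```

```text
{'camera_matrix': array([[439.4125,   0.    , 319.4755],
       [  0.    , 439.4125, 200.4613],
       [  0.    ,   0.    ,   1.    ]]), 'cam_to_world': array([[ 0.7931, -0.4647,  0.3938, -0.0268],
       [-0.6089, -0.6225,  0.4916, -0.5557],
       [ 0.0167, -0.6297, -0.7767,  1.1329],
       [ 0.    ,  0.    ,  0.    ,  1.    ]])}
{'camera_matrix': array([[370.8488,   0.    , 327.581 ],
       [  0.    , 370.8488, 193.6036],
       [  0.    ,   0.    ,   1.    ]]), 'cam_to_world': array([[-0.0085, -0.9902,  0.1394,  0.3243],
       [-0.9999,  0.0101,  0.0105,  0.0845],
       [-0.0118, -0.1393, -0.9902,  1.2205],
       [ 0.    ,  0.    ,  0.    ,  1.    ]])}
{'camera_matrix': array([[309.7069,   0.    , 316.512 ],
       [  0.    , 309.7069, 193.4087],
       [  0.    ,   0.    ,   1.    ]]), 'mount': array([[ 0.0014, -0.2789,  0.9603, -0.1425],
       [ 1.    , -0.0011, -0.0017,  0.0009],
       [ 0.0016,  0.9603,  0.2789, -0.0706],
       [ 0.    ,  0.    ,  0.    ,  1.    ]])}
{'time_s': 0.1, 'joint_positions': array([-1.4208,  0.5765,  0.0248,  1.4378, -0.015 ,  1.129 , -0.0565]), 'joint_vel': array([-0.0004, -0.0026, -0.    , -0.0027,  0.0002,  0.0005, -0.0012]), 'joint_efforts': array([  0.0068, -76.7314,   2.258 , -28.661 ,   0.0158,   0.0085,
        -0.    ]), 'tool_pos': array([0.1563, 0.6562, 0.2305]), 'tcp_rot': array([ 0.0819,  0.7023, -0.083 ,  0.7023]), 'wrist_force': array([ 0.2957, -0.5963,  0.3244]), 'ft_torque': array([ 0.011 , -0.0359, -0.0279]), 'grip_width': 0.08517897681444705}
```

View pics/side0.png

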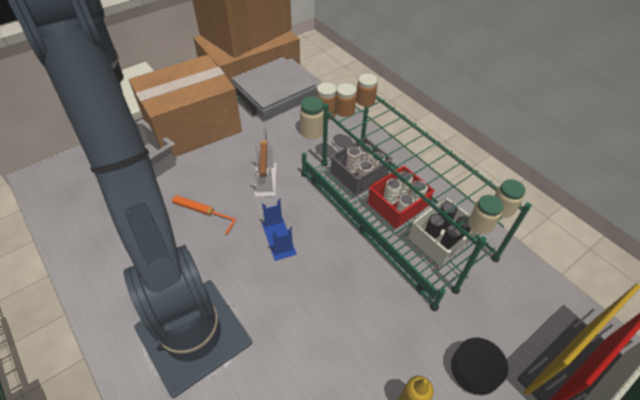

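View pics/top0.png

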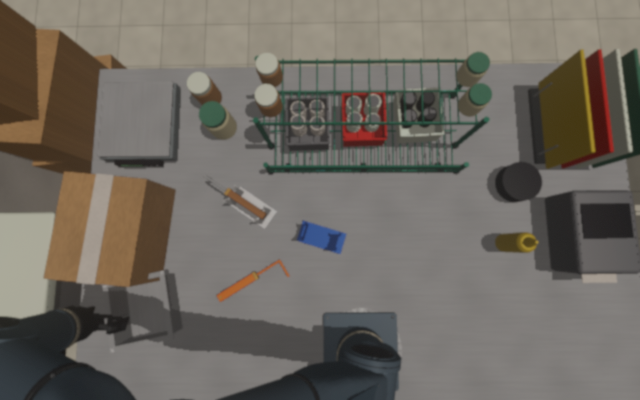

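```bash
python3 - <<'E'
import cv2,numpy as np
t=cv2.imread('pics/top0.png');s=cv2.imread('pics/side0.png')
a=cv2.resize(t[165:265,195:355],(800,500),interpolation=cv2.INTER_CUBIC)
b=cv2.resize(s[120:270,240:400],(640,600),interpolation=cv2.INTER_CUBIC)
c=cv2.resize(t[50:180,250:500],(800,416),interpolation=cv2.INTER_CUBIC)
for n,i in zip('abc',(a,b,c)): cv2.imwrite(f'pics/crop_{n}.png',i)
E
```

```text
(no output)
```

View pics/crop_a.png

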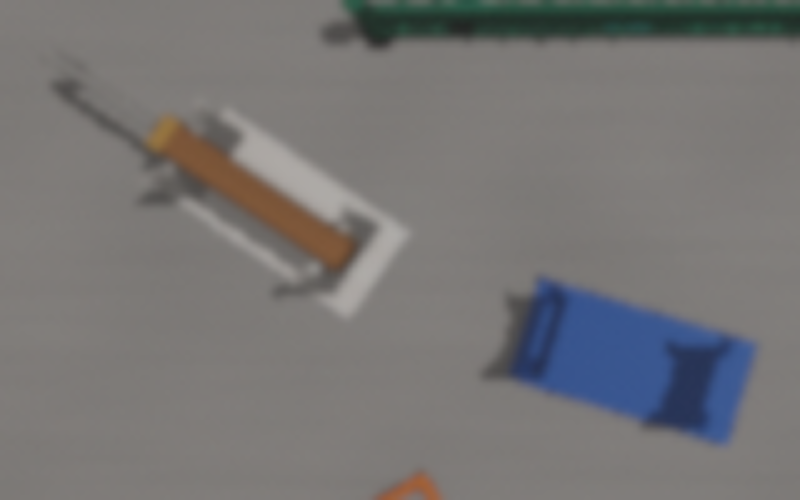

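View pics/crop_b.png

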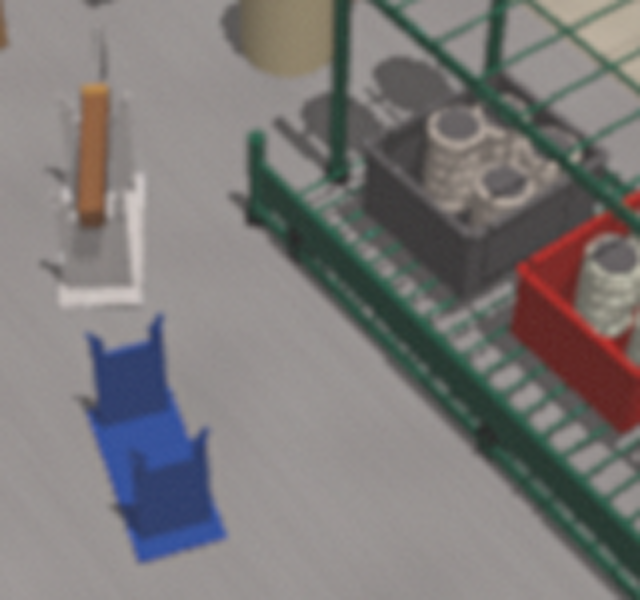

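View pics/crop_c.png

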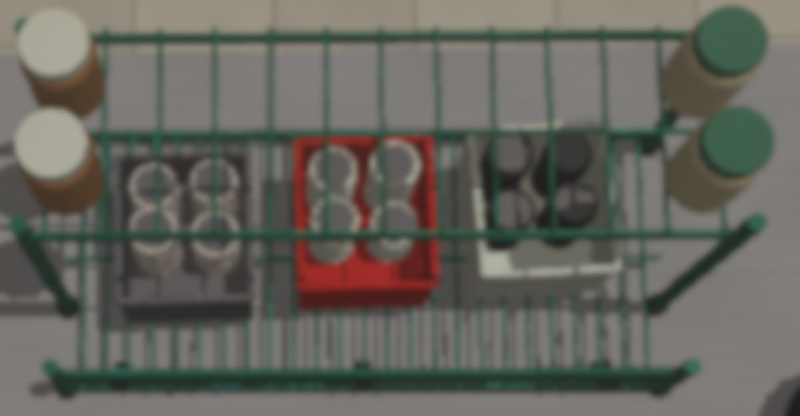

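The hook in use is the brown-handled one at top px (247,203), lying in the grey rest; the orange hook (250,280) and blue rest (320,236) are decoys. The white bin with black cups is rightmost at (420,115). I'll measure these next.

```bash
cat >> h.py <<'E'
def seg(name,fn,hsvlo,hsvhi,box):
    z=np.load('pics/'+fn+'.npz'); hsv=cv2.cvtColor(z['im'],cv2.COLOR_RGB2HSV)
    m=cv2.inRange(hsv,np.array(hsvlo),np.array(hsvhi)); k=np.zeros_like(m); u0,v0,u1,v1=box; k[v0:v1,u0:u1]=m[v0:v1,u0:u1]
    return k, cloud(name,z['d'])
E
python3 - <<'E'
from h import *
np.set_printoptions(precision=4,suppress=True)
for n,box in (("top",(200,165,290,235)),("side",(245,125,285,195))):
    m,P=seg(n,n+'0',(5,90,60),(22,255,255),box)
    q=P[m>0]; q=q[(q[:,2]>0.07)&(q[:,2]<0.15)]
    print(n,len(q),np.percentile(q[:,2],[5,50,95]))
    t=q[q[:,2]>np.percentile(q[:,2],50)-0.006]
    r=cv2.minAreaRect((t[:,:2]*1000).astype(np.float32)); print(r, cv2.boxPoints(r))
    hs=cv2.cvtColor(np.load(f'pics/{n}0.npz')['im'],cv2.COLOR_RGB2HSV)
# rest base via low-saturation bright in top
m,P=seg("top","top0",(0,0,150),(180,40,255),(200,165,290,235))
q=P[m>0]; print('base',len(q),np.median(q,0)); q=q[q[:,2]<0.05]
r=cv2.minAreaRect((q[:,:2]*1000).astype(np.float32)); print(r)
# green ledge, heights
for n,box in (("top",(255,155,475,180)),("side",(295,140,450,310))):
    m,P=seg(n,n+'0',(60,80,20),(95,255,255),box)
    q=P[m>0]; q=q[(q[:,2]>0.065)&(q[:,2]<0.082)&(q[:,0]<0.65)]
    print(n,'ledge top',len(q),np.percentile(q[:,2],[5,50,95]),q[:,1].min(),q[:,1].max())
    l=cv2.fitLine(q[:,:2].astype(np.float32),cv2.DIST_HUBER,0,.001,.001).ravel();print(l)
    for y in np.arange(-.35,.35,.1):
        k=q[abs(q[:,1]-y)<.02]
        if len(k): print(y,np.percentile(k[:,0],[2,50,98]),end=' ')
    print()
E
```

```text
top 295 [0.1132 0.1164 0.12  ]
((453.9718017578125, 345.70526123046875), (140.33203125, 20.827163696289062), 56.18575668334961) [[406.2722 293.2033]
 [423.5764 281.6129]
 [501.6714 398.2072]
 [484.3672 409.7976]]
side 212 [0.1095 0.1169 0.1207]
((455.5513610839844, 345.33404541015625), (144.89593505859375, 20.001663208007812), 56.65704345703125) [[407.3757 290.3083]
 [424.085  279.3144]
 [503.727  400.3598]
 [487.0177 411.3537]]
base 325 [0.4598 0.3252 0.0028]
((451.3114318847656, 344.77880859375), (141.4741668701172, 68.99894714355469), 55.557369232177734)
top ledge top 370 [0.0665 0.0762 0.0804] -0.3216966228877916 0.28441488599872633
[0.0088 1.     0.5715 0.0215]
-0.24999999999999997 [0.5683 0.5692 0.5727] -0.14999999999999997 [0.5688 0.5697 0.5709] -0.04999999999999993 [0.5682 0.5707 0.5721] 0.050000000000000044 [0.5691 0.5712 0.5732] 0.15000000000000002 [0.5702 0.5722 0.5745] 0.2500000000000001 [0.5709 0.5737 0.5783] 
side ledge top 503 [0.0665 0.0761 0.0808] -0.3376857305578098 0.2861951317929382
[ 0.0104  0.9999  0.5705 -0.0501]
-0.35 [0.5611 0.5629 0.5653] -0.24999999999999997 [0.5651 0.5683 0.5726] -0.14999999999999997 [0.5675 0.5694 0.5735] -0.04999999999999993 [0.5676 0.5711 0.5741] 0.050000000000000044 [0.5688 0.5722 0.5761] 0.15000000000000002 [0.57   0.5725 0.5759] 0.2500000000000001 [0.5704 0.5735 0.5766]
```

```bash
python3 - <<'E'
from h import *
np.set_printoptions(precision=4,suppress=True)
for n,box in (("top",(392,85,450,145)),("side",(405,195,470,265))):
    z=np.load(f'pics/{n}0.npz'); P=cloud(n,z['d']); hsv=cv2.cvtColor(z['im'],cv2.COLOR_RGB2HSV)
    u0,v0,u1,v1=box; k=np.zeros(P.shape[:2],bool);k[v0:v1,u0:u1]=1
    k&=(hsv[...,1]<70)&(hsv[...,2]>95)
    q=P[k]; print(n,len(q)); 
    rim=q[(q[:,2]>.1)&(q[:,2]<.122)]
    print('rim',len(rim)); 
    for a in rim[::max(1,len(rim)//45)]: print(a,end='')
    r=cv2.minAreaRect((rim[:,:2]*1000).astype(np.float32)); print('\n',r,cv2.boxPoints(r).tolist())
    t=cv2.imread(f'pics/{n}0.png')[v0-10:v1+10,u0-10:u1+10]; cv2.imwrite(f'pics/wb_{n}.png',cv2.resize(t,None,fx=7,fy=7,interpolation=cv2.INTER_CUBIC))
E
```

```text
top 1160
rim 253
[ 0.8147 -0.2466  0.1113][ 0.8125 -0.2125  0.1098][ 0.8121 -0.228   0.1102][ 0.8118 -0.2467  0.1105][ 0.8117 -0.16    0.1059][ 0.8086 -0.1773  0.1122][ 0.8086 -0.1931  0.1118][ 0.8107 -0.2164  0.1063][ 0.8099 -0.2317  0.1078][ 0.7899 -0.1236  0.1116][ 0.7845 -0.1601  0.1155][ 0.7785 -0.1239  0.1074][ 0.771  -0.1233  0.1098][ 0.7646 -0.1262  0.1094][ 0.7558 -0.1295  0.1066][ 0.749  -0.1292  0.1074][ 0.7416 -0.1254  0.1098][ 0.7376 -0.2595  0.1072][ 0.7326 -0.1254  0.1079][ 0.7284 -0.1279  0.1102][ 0.7226 -0.1281  0.1083][ 0.7187 -0.1307  0.1103][ 0.712  -0.1303  0.1109][ 0.7061 -0.1304  0.1093][ 0.691  -0.1304  0.1062][ 0.6855 -0.1289  0.1134][ 0.6828 -0.1291  0.1118][ 0.682  -0.1304  0.1044][ 0.6781 -0.1331  0.1062][ 0.6747 -0.2578  0.102 ][ 0.6711 -0.2573  0.1033][ 0.6668 -0.2154  0.1087][ 0.6672 -0.2314  0.1067][ 0.6653 -0.2452  0.1122][ 0.6671 -0.2625  0.1059][ 0.6629 -0.1744  0.1125][ 0.6641 -0.1909  0.1078][ 0.664  -0.2063  0.1077][ 0.6626 -0.2207  0.1115][ 0.6631 -0.2366  0.1095][ 0.6635 -0.2525  0.1075][ 0.6609 -0.1348  0.11  ][ 0.6607 -0.1502  0.1102][ 0.6606
[... 1202 characters left out ...]
 0.1057][ 0.6566 -0.1657  0.1088][ 0.7341 -0.2286  0.1095][ 0.6576 -0.1802  0.1098][ 0.6642 -0.1895  0.1098][ 0.6587 -0.1956  0.1068][ 0.6638 -0.2055  0.1089][ 0.7282 -0.2568  0.1073][ 0.7238 -0.2598  0.1099][ 0.7259 -0.2627  0.1064][ 0.6627 -0.2229  0.1054][ 0.6627 -0.2323  0.1118][ 0.6676 -0.2366  0.1075][ 0.693  -0.2613  0.1093][ 0.6902 -0.2636  0.1098][ 0.6885 -0.2655  0.1086][ 0.6638 -0.2548  0.1081][ 0.6653 -0.2605  0.1087]
 ((735.0405883789062, -194.0797119140625), (158.0812225341797, 137.72039794921875), 3.1725564002990723) [[652.3101196289062, -129.6994171142578], [659.9320678710938, -267.208740234375], [817.7710571289062, -258.46002197265625], [810.1491088867188, -120.95068359375]]
```

View pics/wb_top.png

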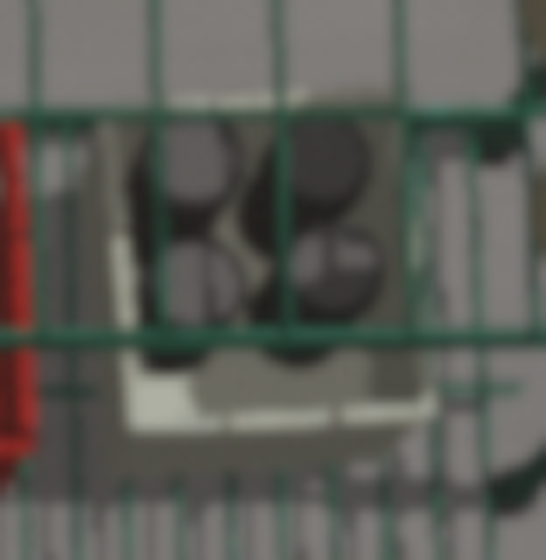

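View pics/wb_side.png

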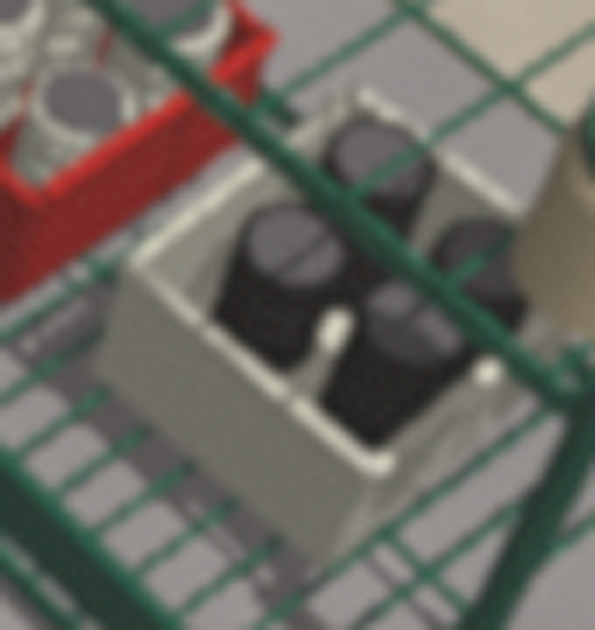

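```bash
cat >> h.py <<'E'
G=grip_point_offset if 'grip_point_offset' in globals() else None
def rep(target=None,yaw=None):
    """target grasp point world; yaw = desired heading of tool z axis... deg"""
    s=state(); Rm=R.from_quat(s['tcp_rot']).as_matrix(); g=np.array(s['tool_pos'])-Rm[:,0]*G
    print('t',round(s['time_s'],2),'tcp',np.round(s['tool_pos'],4),'grasp',np.round(g,4),'w',round(s['grip_width'],4),'F',np.round(s['wrist_force'],2),'M',np.round(s['ft_torque'],2))
    print('tool x',Rm[:,0].round(3),'yaw of y',np.degrees(np.arctan2(Rm[1,1],Rm[0,1])).round(2),'yaw of z',np.degrees(np.arctan2(Rm[1,2],Rm[0,2])).round(2),'q',np.round(s['joint_positions'],2))
    if target is not None: print('units dx dy dz',(Rm.T@(np.array(target)-g)/.025).round(2))
E
python3 - <<'E'
from h import *
import workcell; print([x for x in dir(workcell) if not x.startswith('_')],G)
rep([0.4545,0.3455,0.205])
E
```

```text
['Unreachable', 'camera_info', 'grab_frame', 'grip_point_offset', 'job_done', 'state'] 0.0187
t 0.1 tcp [0.1563 0.6562 0.2305] grasp [0.1563 0.6563 0.2492] w 0.0852 F [ 0.3  -0.6   0.32] M [ 0.01 -0.04 -0.03]
tool x [-0.    -0.001 -1.   ] yaw of y 76.61 yaw of z -13.39 q [-1.42  0.58  0.02  1.44 -0.01  1.13 -0.06]
units dx dy dz [ 1.78 -9.33 14.48]
```

```bash
python3 - <<'E'
from h import *
z=np.load('pics/top0.npz');P=cloud('top',z['d'])
for u,v in [(110,180),(160,200),(150,270),(170,190),(120,285),(213,118),(200,85),(135,110),(265,100),(478,98),(135,305)]: print(u,v,P[v,u].round(3))
E
```

```text
110 180 [0.513 0.707 0.201]
160 200 [0.468 0.61  0.099]
150 270 [0.257 0.632 0.091]
170 190 [0.507 0.605 0.043]
120 285 [0.224 0.661 0.196]
213 118 [0.715 0.446 0.131]
200 85 [0.825 0.492 0.125]
135 110 [0.768 0.722 0.069]
265 100 [0.691 0.251 0.325]
478 98 [ 0.689 -0.286  0.326]
135 305 [0.142 0.716 0.004]
```

```bash
python3 -m handwheel '[{"dx":-0.5,"dy":-1,"fingers":-1},{"dx":-0.5,"dy":-1,"dz":0.5},{"dy":-1,"dz":1},{"dy":-1,"dz":1},{"dy":-1,"dz":1},{"dy":-1,"dz":1},{"dy":-1,"dz":1},{"dy":-1,"dz":1}]'; python3 -c "
from h import *
rep([0.4545,0.3455,0.205])"
```

```text
t 0.1 tcp [0.1563 0.6562 0.2305] grasp [0.1563 0.6563 0.2492] w 0.0852 F [ 0.3  -0.6   0.32] M [ 0.01 -0.04 -0.03]
tool x [-0.    -0.001 -1.   ] yaw of y 76.61 yaw of z -13.39 q [-1.42  0.58  0.02  1.44 -0.01  1.13 -0.06]
units dx dy dz [ 1.78 -9.33 14.48]schema error: expected keys fingers, dx, dy, dz, spin
```

```bash
python3 -m handwheel '[{"spin":-1},{"spin":-1},{"spin":-1},{"spin":-1},{"spin":-1},{"spin":-1},{"spin":-1},{"spin":-1}]'; python3 -m handwheel '[{"spin":-1},{"spin":-1},{"spin":-1},{"spin":-0.57},{"spin":0}]'; python3 -c "
from h import *
rep([0.4545,0.3455,0.205])"
```

```text
t 0.1 tcp [0.1563 0.6562 0.2305] grasp [0.1563 0.6563 0.2492] w 0.0852 F [ 0.3  -0.6   0.32] M [ 0.01 -0.04 -0.03]
tool x [-0.    -0.001 -1.   ] yaw of y 76.61 yaw of z -13.39 q [-1.42  0.58  0.02  1.44 -0.01  1.13 -0.06]
units dx dy dz [ 1.78 -9.33 14.48]schema error: expected keys fingers, dx, dy, dz, spin
schema error: expected keys fingers, dx, dy, dz, spin
```

```bash
python3 -m handwheel '[{"fingers":-1,"dx":-0.5,"dy":-1,"dz":0,"spin":0},{"fingers":-1,"dx":-0.5,"dy":-1,"dz":0.5,"spin":0},{"fingers":-1,"dx":0,"dy":-1,"dz":1,"spin":0},{"fingers":-1,"dx":0,"dy":-1,"dz":1,"spin":0},{"fingers":-1,"dx":0,"dy":-1,"dz":1,"spin":0},{"fingers":-1,"dx":0,"dy":-1,"dz":1,"spin":0},{"fingers":-1,"dx":0,"dy":-1,"dz":1,"spin":0},{"fingers":-1,"dx":0,"dy":-1,"dz":1,"spin":0}]'; python3 -c "
from h import *
rep([0.4545,0.3455,0.205])"
```

```text
time_s: 0.9
tool_pos: [0.2686, 0.423, 0.2561]
tcp_rot: [0.082, 0.702, -0.083, 0.702]
wrist_force: [0.5, 0.0, -0.3]
grip_width: 0.0852
t 0.9 tcp [0.2686 0.423  0.2561] grasp [0.2686 0.423  0.2748] w 0.0852 F [ 0.49  0.03 -0.26] M [-0.04 -0.02  0.02]
tool x [-0. -0. -1.] yaw of y 76.61 yaw of z -13.39 q [-1.14  0.29  0.06  1.85 -0.02  1.    0.26]
units dx dy dz [ 2.79 -1.29  7.95]
```

```bash
python3 -m handwheel '[{"fingers":-1,"dx":0,"dy":-0.16,"dz":1,"spin":0},{"fingers":-1,"dx":0,"dy":-0.16,"dz":1,"spin":0},{"fingers":-1,"dx":0,"dy":-0.16,"dz":1,"spin":0},{"fingers":-1,"dx":0,"dy":-0.16,"dz":1,"spin":0},{"fingers":-1,"dx":0,"dy":-0.16,"dz":1,"spin":0},{"fingers":-1,"dx":0,"dy":-0.16,"dz":1,"spin":0},{"fingers":-1,"dx":0,"dy":-0.16,"dz":1,"spin":0},{"fingers":-1,"dx":0,"dy":-0.16,"dz":1,"spin":0}]'; python3 -m handwheel '[{"fingers":-1,"dx":0.25,"dy":0,"dz":0,"spin":-1},{"fingers":-1,"dx":0.25,"dy":0,"dz":0,"spin":-1},{"fingers":-1,"dx":0.25,"dy":0,"dz":0,"spin":-1},{"fingers":-1,"dx":0.25,"dy":0,"dz":0,"spin":-1},{"fingers":-1,"dx":0.25,"dy":0,"dz":0,"spin":-1},{"fingers":-1,"dx":0.25,"dy":0,"dz":0,"spin":-1},{"fingers":-1,"dx":0.25,"dy":0,"dz":0,"spin":-1},{"fingers":-1,"dx":0.25,"dy":0,"dz":0,"spin":-1}]'; python3 -m handwheel '[{"fingers":-1,"dx":0.25,"dy":0,"dz":0,"spin":-1},{"fingers":-1,"dx":0.25,"dy":0,"dz":0,"spin":-1},{"fingers":-1,"dx":0.2,"dy":0,"dz":0,"spin":-1},{"fingers":-1,"dx":0,"dy":0,"dz":0,"spin":-0.57},{"fingers":-1,"dx":0,"dy":0,"dz":0,"spin":0}]'; python3 -c "
from h import *
rep([0.4545,0.3455,0.105])
save('wrist','w1')"
```

```text
time_s: 1.7
tool_pos: [0.456, 0.3464, 0.256]
tcp_rot: [0.082, 0.702, -0.083, 0.702]
wrist_force: [0.1, 0.0, 0.8]
grip_width: 0.0857
time_s: 2.5
tool_pos: [0.4551, 0.3468, 0.2057]
tcp_rot: [-0.212, 0.675, 0.212, 0.674]
wrist_force: [0.3, 0.4, 0.1]
grip_width: 0.085
time_s: 3.0
tool_pos: [0.4551, 0.3466, 0.1883]
tcp_rot: [-0.332, 0.625, 0.332, 0.624]
wrist_force: [0.0, -0.1, 0.1]
grip_width: 0.0854
t 3.0 tcp [0.4551 0.3466 0.1883] grasp [0.4551 0.3466 0.207 ] w 0.0854 F [ 0.05 -0.14  0.06] M [-0.05  0.04  0.05]
tool x [-0.001 -0.001 -1.   ] yaw of y 146.06 yaw of z 56.06 q [-0.6   0.47 -0.19  1.77  0.11  0.92  1.71]
units dx dy dz [ 4.08 -0.01 -0.05]
```

View pics/w1.png

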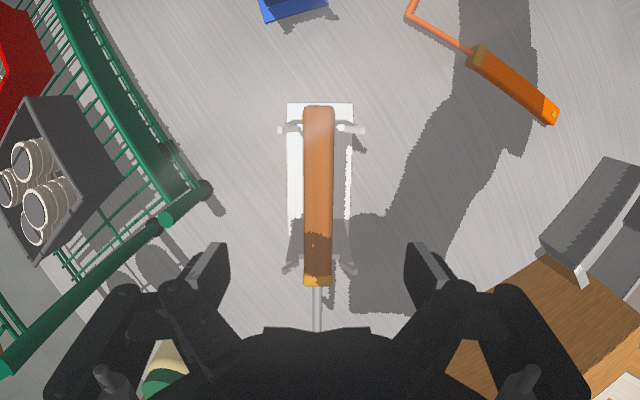

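```bash
python3 -m handwheel '[{"fingers":-1,"dx":0.8,"dy":0,"dz":0,"spin":0},{"fingers":-1,"dx":0.8,"dy":0,"dz":-0.05,"spin":0},{"fingers":-1,"dx":0.8,"dy":0,"dz":0,"spin":0},{"fingers":-1,"dx":0.7,"dy":0,"dz":0,"spin":0},{"fingers":-1,"dx":0.6,"dy":0,"dz":0,"spin":0},{"fingers":-1,"dx":0.38,"dy":0,"dz":0,"spin":0},{"fingers":-1,"dx":0,"dy":0,"dz":0,"spin":0},{"fingers":-1,"dx":0,"dy":0,"dz":0,"spin":0}]'; python3 -c "
from h import *
rep([0.4545,0.3455,0.105])
save('wrist','w2')"
```

```text
time_s: 3.85
tool_pos: [0.4547, 0.3461, 0.0872]
tcp_rot: [-0.332, 0.624, 0.332, 0.624]
wrist_force: [0.4, 0.7, 0.3]
grip_width: 0.0857
t 3.85 tcp [0.4547 0.3461 0.0872] grasp [0.4547 0.3461 0.1059] w 0.0857 F [0.43 0.7  0.32] M [0.07 0.   0.  ]
tool x [ 0.  0. -1.] yaw of y 145.99 yaw of z 55.99 q [-0.62  0.59 -0.17  1.88  0.15  0.68  1.67]
units dx dy dz [ 0.03 -0.01 -0.03]
```

View pics/w2.png

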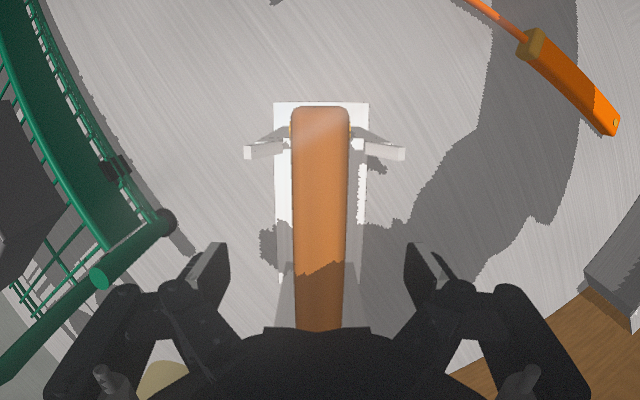

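The wrist view shows the brown handle (u≈320) centred between the open jaws, clear of the rest's plates. I'm closing the gripper now.

```bash
python3 -m handwheel '[{"fingers":1,"dx":0,"dy":0,"dz":0,"spin":0},{"fingers":1,"dx":0,"dy":0,"dz":0,"spin":0},{"fingers":1,"dx":0,"dy":0,"dz":0,"spin":0},{"fingers":1,"dx":0,"dy":0,"dz":0,"spin":0},{"fingers":1,"dx":0,"dy":0,"dz":0,"spin":0},{"fingers":1,"dx":0,"dy":0,"dz":0,"spin":0},{"fingers":1,"dx":0,"dy":0,"dz":0,"spin":0},{"fingers":1,"dx":0,"dy":0,"dz":0,"spin":0}]' 80;  python3 -c "
from h import *
rep([0.4545,0.3455,0.105])"
```

```text
time_s: 4.7
tool_pos: [0.4547, 0.3461, 0.0872]
tcp_rot: [-0.332, 0.624, 0.332, 0.624]
wrist_force: [-0.9, -1.0, 6.4]
grip_width: 0.021
t 4.7 tcp [0.4547 0.3461 0.0872] grasp [0.4547 0.3461 0.1059] w 0.021 F [-0.88 -0.99  6.38] M [-0.18  0.21  0.01]
tool x [ 0.  0. -1.] yaw of y 146.02 yaw of z 56.02 q [-0.62  0.59 -0.17  1.88  0.15  0.68  1.67]
units dx dy dz [ 0.03 -0.01 -0.02]
```

```bash
python3 -m handwheel '[{"fingers":1,"dx":-0.3,"dy":0,"dz":0,"spin":0},{"fingers":1,"dx":-0.6,"dy":0,"dz":0,"spin":0},{"fingers":1,"dx":-0.8,"dy":0,"dz":0,"spin":0},{"fingers":1,"dx":-0.8,"dy":0,"dz":0,"spin":0},{"fingers":1,"dx":-0.8,"dy":0,"dz":0,"spin":0},{"fingers":1,"dx":-0.8,"dy":0,"dz":0,"spin":0},{"fingers":1,"dx":-0.8,"dy":0,"dz":0,"spin":0},{"fingers":1,"dx":-0.3,"dy":0,"dz":0,"spin":0}]' 100;  python3 -c "
from h import *
rep([0.43,-0.193,0.236])
save('wrist','w3');save('side','s3')"
```

```text
time_s: 5.5
tool_pos: [0.4549, 0.3462, 0.2186]
tcp_rot: [-0.332, 0.624, 0.332, 0.625]
wrist_force: [-0.4, 0.3, -2.6]
grip_width: 0.0209
t 5.5 tcp [0.4549 0.3462 0.2186] grasp [0.4549 0.3462 0.2373] w 0.0209 F [-0.42  0.34 -2.58] M [-0.05 -0.    0.04]
tool x [ 0.002  0.001 -1.   ] yaw of y 146.02 yaw of z 56.02 q [-0.6   0.44 -0.2   1.73  0.1   0.98  1.71]
units dx dy dz [  0.02 -11.23 -18.44]
```

View pics/s3.png

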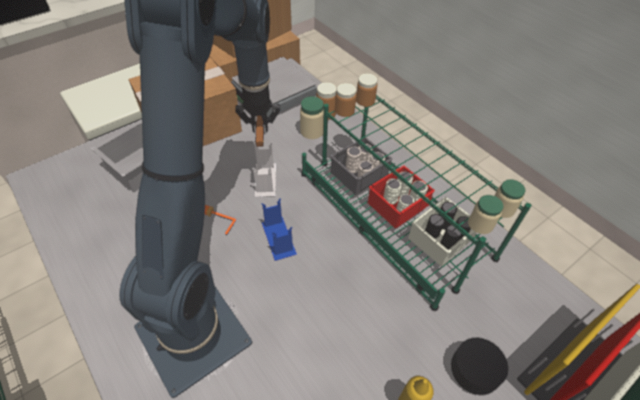

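View pics/w3.png

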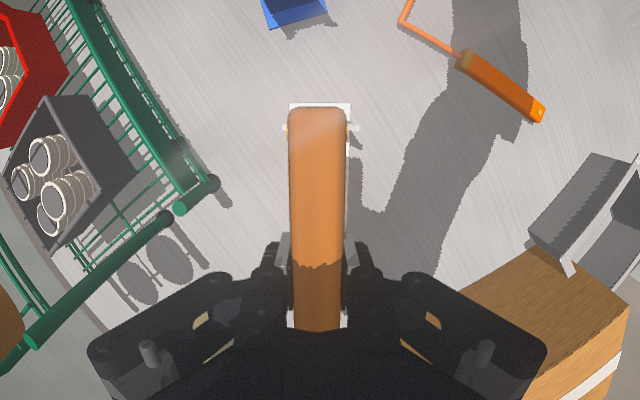

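```bash
python3 -m handwheel '[{"fingers":1,"dx":0,"dy":0,"dz":-0.8,"spin":0},{"fingers":1,"dx":0,"dy":0,"dz":-0.8,"spin":0.5},{"fingers":1,"dx":0,"dy":-0.5,"dz":0,"spin":1},{"fingers":1,"dx":0,"dy":-0.8,"dz":0,"spin":1},{"fingers":1,"dx":0,"dy":-1,"dz":0,"spin":1},{"fingers":1,"dx":0,"dy":-1,"dz":0,"spin":1},{"fingers":1,"dx":0,"dy":-1,"dz":0,"spin":1},{"fingers":1,"dx":0,"dy":-1,"dz":0,"spin":1}]';  python3 -c "
from h import *
rep([0.43,-0.193,0.236])"
```

```text
time_s: 6.4
tool_pos: [0.5094, 0.2063, 0.2153]
tcp_rot: [-0.103, 0.7, 0.103, 0.699]
wrist_force: [0.6, -0.5, -3.0]
grip_width: 0.0206
t 6.4 tcp [0.5094 0.2063 0.2153] grasp [0.5095 0.2063 0.234 ] w 0.0206 F [ 0.56 -0.46 -3.  ] M [-0.    0.05 -0.01]
tool x [-0.002 -0.001 -1.   ] yaw of y 106.79 yaw of z 16.79 q [-0.47  0.41 -0.    1.79  0.    0.95  1.39]
units dx dy dz [ -0.06 -14.37  -7.66]
```

```bash
python3 -m handwheel '[{"fingers":1,"dx":0,"dy":0,"dz":-1,"spin":0},{"fingers":1,"dx":0,"dy":0,"dz":-1,"spin":0},{"fingers":1,"dx":0,"dy":0,"dz":-1,"spin":0},{"fingers":1,"dx":0,"dy":-0.5,"dz":-0.5,"spin":0.8},{"fingers":1,"dx":0,"dy":-1,"dz":0,"spin":1},{"fingers":1,"dx":0,"dy":-1,"dz":0,"spin":1},{"fingers":1,"dx":0,"dy":-1,"dz":0,"spin":0},{"fingers":1,"dx":0,"dy":-1,"dz":0,"spin":0}]';  python3 -c "
from h import *
rep([0.43,-0.193,0.236])"
```

```text
time_s: 7.2
tool_pos: [0.4369, 0.0695, 0.2157]
tcp_rot: [-0.002, 0.708, 0.001, 0.706]
wrist_force: [0.0, -0.6, -1.0]
grip_width: 0.0203
t 7.2 tcp [0.4369 0.0695 0.2157] grasp [0.4369 0.0695 0.2344] w 0.0203 F [ 0.   -0.6  -0.99] M [-0.   -0.03  0.02]
tool x [-0.002 -0.001 -1.   ] yaw of y 90.23 yaw of z 0.23 q [-0.34  0.25  0.1   2.04 -0.03  0.85  1.35]
units dx dy dz [ -0.05 -10.5   -0.32]
```

```bash
python3 -m handwheel '[{"fingers":1,"dx":0,"dy":-1,"dz":0,"spin":0},{"fingers":1,"dx":0,"dy":-1,"dz":0,"spin":0},{"fingers":1,"dx":0,"dy":-1,"dz":0,"spin":0},{"fingers":1,"dx":0,"dy":-1,"dz":0,"spin":0},{"fingers":1,"dx":0,"dy":-1,"dz":0,"spin":0},{"fingers":1,"dx":0,"dy":-1,"dz":0,"spin":0},{"fingers":1,"dx":0,"dy":-1,"dz":0,"spin":0},{"fingers":1,"dx":0,"dy":-1,"dz":0,"spin":0}]';python3 -m handwheel '[{"fingers":1,"dx":0.4,"dy":-1,"dz":0,"spin":0},{"fingers":1,"dx":0.6,"dy":-1,"dz":0,"spin":0},{"fingers":1,"dx":0.6,"dy":-0.5,"dz":0,"spin":0},{"fingers":1,"dx":0.2,"dy":0,"dz":0,"spin":0},{"fingers":1,"dx":0,"dy":0,"dz":0,"spin":0}]';  python3 -c "
from h import *
rep([0.531,-0.193,0.190])
save('top','t4');save('side','s4')"
```

```text
time_s: 8.0
tool_pos: [0.4376, -0.1303, 0.2157]
tcp_rot: [-0.001, 0.708, 0.001, 0.706]
wrist_force: [1.3, -0.5, -2.8]
grip_width: 0.0203
time_s: 8.5
tool_pos: [0.4377, -0.1913, 0.1705]
tcp_rot: [-0.001, 0.708, 0.002, 0.706]
wrist_force: [0.5, -0.2, -2.0]
grip_width: 0.0209
t 8.5 tcp [ 0.4377 -0.1913  0.1705] grasp [ 0.4378 -0.1913  0.1892] w 0.0209 F [ 0.5  -0.15 -2.03] M [0.   0.07 0.06]
tool x [-0.003  0.001 -1.   ] yaw of y 90.2 yaw of z 0.2 q [ 0.17  0.37  0.2   2.03 -0.1   0.76  2.  ]
units dx dy dz [-0.04 -0.08  3.73]
```

View pics/s4.png

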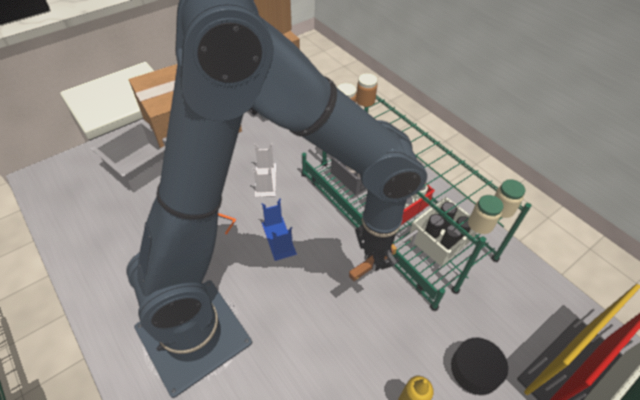

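View pics/t4.png

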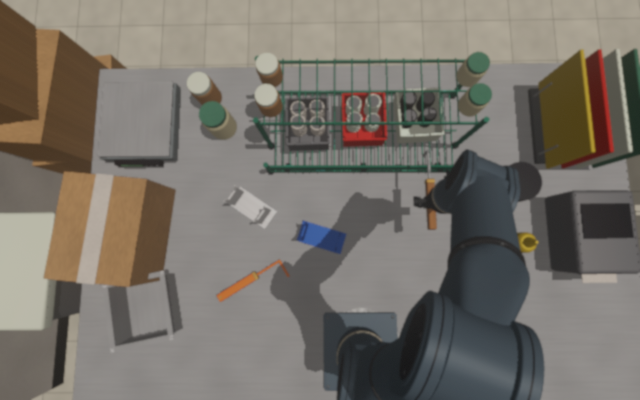

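```bash
python3 - <<'E'
from h import *
np.set_printoptions(precision=4,suppress=True)
m,P=seg("top","t4",(5,90,50),(22,255,255),(415,165,450,240))
q=P[m>0]; q=q[(q[:,2]>.17)&(q[:,2]<.23)]
print(len(q),np.median(q,0)); r=cv2.minAreaRect((q[:,:2]*1000).astype(np.float32)); print(r)
near=q[q[:,0]<.38]; far=q[q[:,0]>.44]
print(np.median(near,0),np.median(far,0) if len(far) else '')
for v in range(145,182,2):
    print(v,[P[v,u].round(3).tolist() for u in range(425,438,2) if .15<P[v,u,2]<.21])
t=cv2.imread('pics/t4.png')[80:240,380:500]; cv2.imwrite('pics/t4c.png',cv2.resize(t,None,fx=3.75,fy=3.75,interpolation=cv2.INTER_CUBIC))
E
```

```text
245 [ 0.4113 -0.1883  0.2001]
((438.4570007324219, -189.1266326904297), (22.555805206298828, 136.6673126220703), 89.33308410644531)
[ 0.3755 -0.1894  0.2001] [ 0.4916 -0.1864  0.2001]
145 []
147 []
149 [[0.594, -0.187, 0.194]]
151 [[0.594, -0.188, 0.171], [0.589, -0.188, 0.189], [0.589, -0.194, 0.189]]
153 [[0.589, -0.188, 0.168], [0.583, -0.188, 0.19], [0.584, -0.194, 0.187]]
155 [[0.578, -0.188, 0.187], [0.577, -0.193, 0.189]]
157 [[0.571, -0.187, 0.191], [0.571, -0.193, 0.19]]
159 [[0.566, -0.188, 0.187], [0.566, -0.193, 0.189]]
161 [[0.56, -0.187, 0.188], [0.559, -0.192, 0.193]]
163 [[0.554, -0.187, 0.189], [0.553, -0.192, 0.192]]
165 [[0.549, -0.188, 0.186], [0.548, -0.192, 0.191]]
167 [[0.542, -0.186, 0.191], [0.542, -0.191, 0.194]]
169 [[0.537, -0.192, 0.188]]
171 [[0.531, -0.191, 0.191]]
173 [[0.525, -0.19, 0.192]]
175 [[0.519, -0.19, 0.191]]
177 [[0.513, -0.19, 0.191]]
179 [[0.506, -0.181, 0.203], [0.507, -0.188, 0.197], [0.506, -0.193, 0.201], [0.506, -0.199, 0.199]]
181 [[0.503, -0.179, 0.188], [0.501, -0.182, 0.2], [0.5, -0.186, 0.203], [0.5, -0.192, 0.202], [0.5, -0.198, 0.201]]
```

View pics/t4c.png

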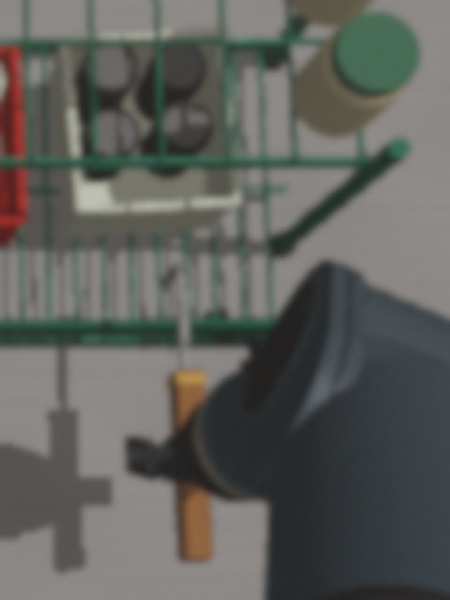

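```bash
python3 -m handwheel '[{"fingers":1,"dx":0,"dy":-0.28,"dz":0.4,"spin":0},{"fingers":1,"dx":0,"dy":0,"dz":0.6,"spin":0},{"fingers":1,"dx":0,"dy":0,"dz":0.7,"spin":0},{"fingers":1,"dx":0,"dy":0,"dz":0.7,"spin":0},{"fingers":1,"dx":0,"dy":0,"dz":0.7,"spin":0},{"fingers":1,"dx":0,"dy":0,"dz":0.4,"spin":0},{"fingers":1,"dx":0,"dy":0,"dz":0.2,"spin":0},{"fingers":1,"dx":0,"dy":0,"dz":0,"spin":0}]' 120;  python3 -c "
from h import *
rep([0.531,-0.198,0.124])
save('top','t5');save('side','s5')"
python3 - <<'E'
import cv2
t=cv2.imread('pics/t5.png')[70:220,370:500]; t=cv2.resize(t,None,fx=4,fy=4,interpolation=cv2.INTER_CUBIC);cv2.imwrite('pics/t5c.png',t)
t=cv2.imread('pics/s5.png')[160:300,360:500]; t=cv2.resize(t,None,fx=4,fy=4,interpolation=cv2.INTER_CUBIC);cv2.imwrite('pics/s5c.png',t)
E
```

```text
time_s: 9.4
tool_pos: [0.5317, -0.1985, 0.1718]
tcp_rot: [-0.002, 0.707, 0.002, 0.707]
wrist_force: [0.3, -0.2, -2.4]
grip_width: 0.0203
t 9.4 tcp [ 0.5317 -0.1985  0.1718] grasp [ 0.5317 -0.1985  0.1905] w 0.0203 F [ 0.3  -0.16 -2.43] M [ 0.02  0.06 -0.01]
tool x [ 0. -0. -1.] yaw of y 90.26 yaw of z 0.26 q [ 0.15  0.48  0.19  1.81 -0.12  0.86  1.97]
units dx dy dz [ 2.66  0.02 -0.03]
```

View pics/t5c.png

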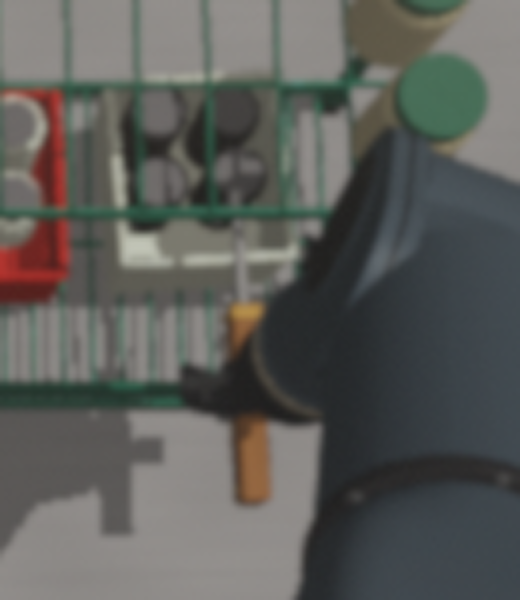

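View pics/s5c.png

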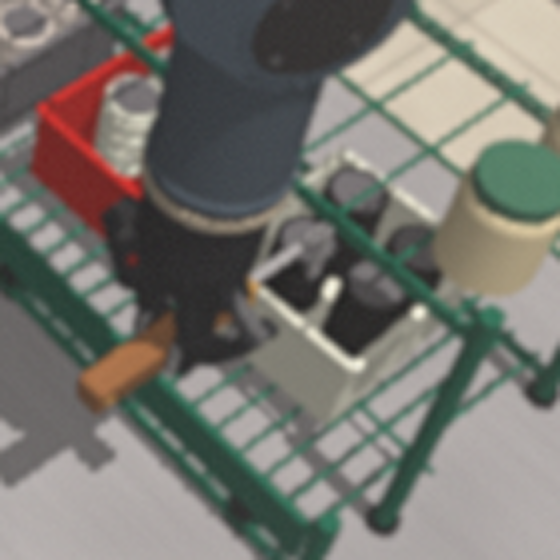

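```bash
python3 -m handwheel '[{"fingers":1,"dx":0.3,"dy":0,"dz":0,"spin":0},{"fingers":1,"dx":0.3,"dy":0,"dz":0,"spin":0},{"fingers":1,"dx":0.3,"dy":0,"dz":0,"spin":0},{"fingers":1,"dx":0.1,"dy":0,"dz":0,"spin":0}]';  python3 -c "
from h import *
rep([0.531,-0.198,0.124])"
python3 -m handwheel '[{"fingers":1,"dx":0.3,"dy":0,"dz":0,"spin":0},{"fingers":1,"dx":0.3,"dy":0,"dz":0,"spin":0},{"fingers":1,"dx":0.1,"dy":0,"dz":0,"spin":0}]';  python3 -c "
from h import *
rep([0.531,-0.198,0.124])"
```

```text
time_s: 9.9
tool_pos: [0.5305, -0.1984, 0.1455]
tcp_rot: [-0.001, 0.708, 0.002, 0.706]
wrist_force: [-0.4, 0.7, -3.0]
grip_width: 0.0202
t 9.9 tcp [ 0.5305 -0.1984  0.1455] grasp [ 0.5305 -0.1984  0.1642] w 0.0202 F [-0.42  0.68 -2.97] M [-0.03  0.07  0.  ]
tool x [-0.002  0.001 -1.   ] yaw of y 90.22 yaw of z 0.22 q [ 0.15  0.52  0.18  1.84 -0.12  0.8   1.98]
units dx dy dz [1.61 0.01 0.02]
time_s: 10.2
tool_pos: [0.5308, -0.1984, 0.1283]
tcp_rot: [-0.001, 0.708, 0.002, 0.707]
wrist_force: [-0.2, 0.3, -2.1]
grip_width: 0.0202
t 10.2 tcp [ 0.5308 -0.1984  0.1283] grasp [ 0.5309 -0.1984  0.147 ] w 0.0202 F [-0.16  0.26 -2.11] M [ 0.04  0.08 -0.08]
tool x [-0.001  0.    -1.   ] yaw of y 90.23 yaw of z 0.23 q [ 0.16  0.54  0.18  1.86 -0.13  0.76  1.98]
units dx dy dz [0.92 0.02 0.01]
```

Force is still only the hook's weight, so the prong is clear inside the gap. I'm lowering the rest of the way.

```bash
python3 -m handwheel '[{"fingers":1,"dx":0.3,"dy":0,"dz":0,"spin":0},{"fingers":1,"dx":0.3,"dy":0,"dz":0,"spin":0},{"fingers":1,"dx":0.3,"dy":0,"dz":0,"spin":0},{"fingers":1,"dx":0,"dy":0,"dz":0,"spin":0},{"fingers":1,"dx":0,"dy":0,"dz":0,"spin":0}]';  python3 -c "
from h import *
rep([0.510,-0.198,0.124])
save('side','s6');save('top','t6')"
python3 - <<'E'
import cv2,numpy as np
a=cv2.imread('pics/s6.png')[160:300,360:500]; b=cv2.imread('pics/t6.png')[70:210,370:510]
cv2.imwrite('pics/c6.png',cv2.resize(np.hstack([a,b]),(800,400),interpolation=cv2.INTER_CUBIC))
E
```

```text
time_s: 10.7
tool_pos: [0.5311, -0.1986, 0.1066]
tcp_rot: [-0.001, 0.707, 0.001, 0.707]
wrist_force: [0.9, 0.2, -2.4]
grip_width: 0.0204
t 10.7 tcp [ 0.5311 -0.1986  0.1066] grasp [ 0.5311 -0.1986  0.1253] w 0.0204 F [ 0.86  0.24 -2.36] M [-0.04  0.05 -0.05]
tool x [-0.  0. -1.] yaw of y 90.22 yaw of z 0.22 q [ 0.17  0.57  0.17  1.88 -0.14  0.71  1.99]
units dx dy dz [ 0.05  0.03 -0.85]
```

View pics/c6.png

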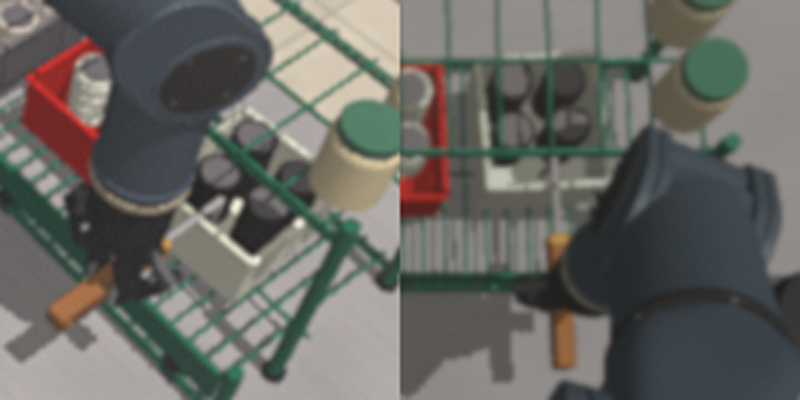

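```bash
python3 - <<'E'
from h import *
z=np.load('pics/t6.npz');P=cloud('top',z['d'])
for v in range(125,153,3): print(v,[(u,*P[v,u].round(3).tolist()) for u in range(419,431,2)])
m=(P[...,2]>.1)&(P[...,2]<.118)
for v in range(132,140): 
    u=[u for u in range(390,455) if m[v,u]]; print(v,u[0] if u else '',P[v,u[0]].round(3) if u else'',u[-1] if u else'',P[v,u[-1]].round(3) if u else '')
E
```

```text
125 [(419, 0.717, -0.207, 0.036), (421, 0.712, -0.21, 0.051), (423, 0.687, -0.197, 0.127), (425, 0.709, -0.22, 0.059), (427, 0.709, -0.227, 0.059), (429, 0.718, -0.241, 0.03)]
128 [(419, 0.708, -0.207, 0.032), (421, 0.683, -0.195, 0.107), (423, 0.678, -0.197, 0.125), (425, 0.707, -0.226, 0.034), (427, 0.707, -0.233, 0.033), (429, 0.708, -0.241, 0.03)]
131 [(419, 0.684, -0.196, 0.077), (421, 0.699, -0.214, 0.028), (423, 0.668, -0.196, 0.125), (425, 0.698, -0.227, 0.03), (427, 0.698, -0.234, 0.03), (429, 0.697, -0.24, 0.032)]
134 [(419, 0.663, -0.187, 0.112), (421, 0.662, -0.192, 0.114), (423, 0.658, -0.195, 0.128), (425, 0.657, -0.201, 0.129), (427, 0.663, -0.212, 0.11), (429, 0.662, -0.217, 0.112)]
137 [(419, 0.661, -0.193, 0.085), (421, 0.664, -0.201, 0.077), (423, 0.649, -0.195, 0.126), (425, 0.649, -0.201, 0.125), (427, 0.662, -0.219, 0.08), (429, 0.663, -0.226, 0.079)]
140 [(419, 0.661, -0.201, 0.052), (421, 0.661, -0.207, 0.052), (423, 0.639, -0.194, 0.127), (425, 0.639, -0.2, 0.127), (427, 0.664, -0.229, 0.041), (429, 0.664, -0.236, 0.042)]
143 [(419, 0.666, -0.214, -0.003), (4
[... 277 characters left out ...]
 0.004), (429, 0.647, -0.238, 0.029)]
149 [(419, 0.645, -0.212, -0.002), (421, 0.646, -0.22, -0.004), (423, 0.645, -0.225, 0.0), (425, 0.612, -0.2, 0.124), (427, 0.645, -0.239, 0.0), (429, 0.637, -0.238, 0.028)]
152 [(419, 0.636, -0.213, -0.006), (421, 0.634, -0.218, 0.002), (423, 0.599, -0.19, 0.139), (425, 0.599, -0.196, 0.139), (427, 0.599, -0.202, 0.138), (429, 0.599, -0.208, 0.138)]
132 400 [ 0.671 -0.129  0.108] 442 [ 0.669 -0.259  0.109]
133 400 [ 0.668 -0.129  0.108] 442 [ 0.667 -0.259  0.107]
134 400 [ 0.666 -0.13   0.103] 441 [ 0.664 -0.256  0.106]
135 400 [ 0.661 -0.128  0.111] 432 [ 0.662 -0.229  0.103]
136 400 [ 0.659 -0.129  0.106] 416 [ 0.66  -0.18   0.102]
137    
138    
139
```

```bash
python3 -m handwheel '[{"fingers":1,"dx":0,"dy":0,"dz":-0.1,"spin":0},{"fingers":1,"dx":0,"dy":0,"dz":-0.1,"spin":0},{"fingers":1,"dx":0,"dy":0,"dz":-0.1,"spin":0},{"fingers":1,"dx":0,"dy":0,"dz":-0.1,"spin":0},{"fingers":1,"dx":0,"dy":0,"dz":-0.1,"spin":0},{"fingers":1,"dx":0,"dy":0,"dz":-0.1,"spin":0},{"fingers":1,"dx":0,"dy":0,"dz":-0.1,"spin":0},{"fingers":1,"dx":0,"dy":0,"dz":-0.1,"spin":0}]';  python3 -c "
from h import *
rep()"
python3 -m handwheel '[{"fingers":1,"dx":0,"dy":0,"dz":-0.1,"spin":0},{"fingers":1,"dx":0,"dy":0,"dz":-0.1,"spin":0},{"fingers":1,"dx":0,"dy":0,"dz":-0.1,"spin":0},{"fingers":1,"dx":0,"dy":0,"dz":-0.1,"spin":0}]';  python3 -c "
from h import *
rep()"
```

```text
time_s: 11.6
tool_pos: [0.5119, -0.1986, 0.1069]
tcp_rot: [-0.002, 0.707, 0.001, 0.708]
wrist_force: [3.2, 0.6, -4.0]
grip_width: 0.0202
t 11.6 tcp [ 0.5119 -0.1986  0.1069] grasp [ 0.5119 -0.1986  0.1256] w 0.0202 F [ 3.15  0.55 -4.01] M [ 0.03 -0.53  0.03]
tool x [ 0.001 -0.    -1.   ] yaw of y 90.24 yaw of z 0.24 q [ 0.17  0.54  0.17  1.93 -0.14  0.68  2.  ]
time_s: 12.0
tool_pos: [0.5013, -0.1987, 0.1069]
tcp_rot: [-0.001, 0.707, 0.001, 0.707]
wrist_force: [4.0, -0.4, -3.5]
grip_width: 0.0202
t 12.0 tcp [ 0.5013 -0.1987  0.1069] grasp [ 0.5013 -0.1987  0.1256] w 0.0202 F [ 3.96 -0.4  -3.51] M [ 0.07 -0.63  0.07]
tool x [ 0. -0. -1.] yaw of y 90.23 yaw of z 0.23 q [ 0.18  0.53  0.17  1.95 -0.14  0.67  2.  ]
```

```bash
for i in 1; do python3 -m handwheel '[{"fingers":1,"dx":0,"dy":0,"dz":-0.12,"spin":0},{"fingers":1,"dx":0,"dy":0,"dz":-0.12,"spin":0},{"fingers":1,"dx":0,"dy":0,"dz":-0.12,"spin":0},{"fingers":1,"dx":0,"dy":0,"dz":-0.12,"spin":0},{"fingers":1,"dx":0,"dy":0,"dz":-0.12,"spin":0},{"fingers":1,"dx":0,"dy":0,"dz":-0.12,"spin":0},{"fingers":1,"dx":0,"dy":0,"dz":-0.12,"spin":0},{"fingers":1,"dx":0,"dy":0,"dz":-0.12,"spin":0}]';done; python3 -c "
from h import *
rep(); save('top','t7'); save('side','s7')"
cat > bin.py <<'E'
from h import *
import sys
def binpose(fn):
    z=np.load(f'pics/{fn}.npz');P=cloud('top',z['d']);hsv=cv2.cvtColor(z['im'],cv2.COLOR_RGB2HSV)
    m=(P[...,2]>.101)&(P[...,2]<.118)&(P[...,1]<-.12)&(P[...,1]>-.29)&(hsv[...,1]<70)&(P[...,0]<.72)&(P[...,0]>.54)
    q=P[m]
    # front edge: min x per y bin
    pts=[]
    for y in np.arange(-.265,-.12,.008):
        k=q[abs(q[:,1]-y)<.004]
        if len(k): pts.append([np.percentile(k[:,0],10),y])
    pts=np.array(pts); print(pts.round(3).tolist())
    l=cv2.fitLine(pts.astype(np.float32),cv2.DIST_HUBER,0,.001,.001).ravel(); l*= np.sign(l[1]) if 0 else 1
    print('front yaw deg',np.degrees(np.arctan(-l[0]/l[1])).round(2),'x at y=-.195',(l[2]+(-.195-l[3])*l[0]/l[1]).round(4))
binpose(sys.argv[1])
E
python3 bin.py t0 2>/dev/null; cp pics/top0.npz pics/t0.npz; python3 bin.py t0; python3 bin.py t7
```

```text
time_s: 12.8
tool_pos: [0.477, -0.1988, 0.1068]
tcp_rot: [-0.001, 0.707, 0.001, 0.707]
wrist_force: [3.9, 0.0, -3.8]
grip_width: 0.0201
t 12.8 tcp [ 0.477  -0.1988  0.1068] grasp [ 0.477  -0.1988  0.1255] w 0.0201 F [ 3.94  0.   -3.82] M [ 0.02 -0.67  0.04]
tool x [ 0. -0. -1.] yaw of y 90.23 yaw of z 0.23 q [ 0.19  0.51  0.16  2.01 -0.13  0.64  2.02]
[[0.669, -0.265], [0.666, -0.257], [0.663, -0.249], [0.663, -0.241], [0.663, -0.233], [0.66, -0.225], [0.661, -0.217], [0.661, -0.209], [0.661, -0.201], [0.661, -0.193], [0.661, -0.185], [0.659, -0.177], [0.658, -0.169], [0.658, -0.161], [0.658, -0.153], [0.658, -0.145], [0.658, -0.137], [0.663, -0.129]]
front yaw deg 3.03 x at y=-.195 0.6606
[[0.633, -0.265], [0.628, -0.257], [0.626, -0.249], [0.626, -0.241], [0.627, -0.233], [0.628, -0.225], [0.625, -0.217], [0.626, -0.209], [0.686, -0.201], [0.622, -0.193], [0.591, -0.185], [0.622, -0.177], [0.622, -0.169], [0.623, -0.161], [0.621, -0.153], [0.621, -0.145], [0.621, -0.137], [0.633, -0.129], [0.713, -0.121]]
front yaw deg 4.52 x at y=-.195 0.6242
```

```bash
python3 -m handwheel '[{"fingers":1,"dx":0,"dy":0,"dz":-0.12,"spin":0},{"fingers":1,"dx":0,"dy":0,"dz":-0.12,"spin":0},{"fingers":1,"dx":0,"dy":0,"dz":-0.12,"spin":0},{"fingers":1,"dx":0,"dy":0,"dz":-0.12,"spin":0},{"fingers":1,"dx":0,"dy":0,"dz":-0.12,"spin":0},{"fingers":1,"dx":0,"dy":0,"dz":-0.12,"spin":0},{"fingers":1,"dx":0,"dy":0,"dz":-0.12,"spin":0},{"fingers":1,"dx":0,"dy":0,"dz":-0.12,"spin":0}]'; python3 -m handwheel '[{"fingers":1,"dx":0,"dy":0,"dz":-0.1,"spin":0},{"fingers":1,"dx":0,"dy":0,"dz":-0.1,"spin":0},{"fingers":1,"dx":0,"dy":0,"dz":-0.1,"spin":0},{"fingers":1,"dx":0,"dy":0,"dz":-0.1,"spin":0},{"fingers":1,"dx":0,"dy":0,"dz":-0.1,"spin":0},{"fingers":1,"dx":0,"dy":0,"dz":-0.1,"spin":0}]'; python3 -c "
from h import *
rep(); save('top','t8'); save('side','s8')"
python3 bin.py t8
```

```text
time_s: 13.7
tool_pos: [0.453, -0.1989, 0.1068]
tcp_rot: [-0.001, 0.707, 0.001, 0.707]
wrist_force: [3.9, -0.5, -3.3]
grip_width: 0.0203
time_s: 14.3
tool_pos: [0.438, -0.199, 0.1068]
tcp_rot: [-0.001, 0.707, 0.001, 0.707]
wrist_force: [3.0, -0.8, -3.9]
grip_width: 0.02
t 14.3 tcp [ 0.438  -0.199   0.1068] grasp [ 0.438  -0.199   0.1255] w 0.02 F [ 3.01 -0.79 -3.87] M [ 0.03 -0.73  0.01]
tool x [ 0. -0. -1.] yaw of y 90.22 yaw of z 0.22 q [ 0.21  0.47  0.16  2.09 -0.13  0.59  2.04]
[[0.591, -0.265], [0.593, -0.257], [0.585, -0.249], [0.589, -0.241], [0.636, -0.233], [0.637, -0.225], [0.636, -0.217], [0.639, -0.209], [0.63, -0.201], [0.585, -0.193], [0.585, -0.185], [0.587, -0.177], [0.585, -0.169], [0.584, -0.161], [0.585, -0.153], [0.583, -0.145], [0.583, -0.137], [0.597, -0.129], [0.72, -0.121]]
front yaw deg 3.85 x at y=-.195 0.5906
```

View pics/t8.png

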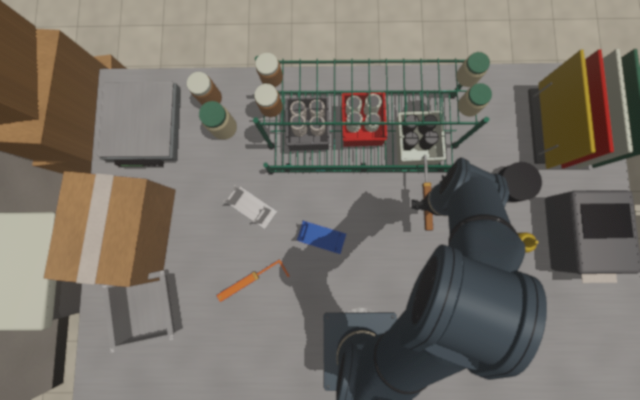

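```bash
python3 -m handwheel '[{"fingers":1,"dx":0,"dy":0,"dz":-0.06,"spin":0},{"fingers":1,"dx":0,"dy":0,"dz":-0.06,"spin":0},{"fingers":1,"dx":0,"dy":0,"dz":-0.06,"spin":0},{"fingers":1,"dx":0,"dy":0,"dz":-0.06,"spin":0}]';  python3 -m handwheel '[{"fingers":1,"dx":0,"dy":0,"dz":-0.04,"spin":0},{"fingers":1,"dx":0,"dy":0,"dz":-0.04,"spin":0}]';python3 -c "
from h import *
rep()"; python3 -m handwheel '[{"fingers":1,"dx":0,"dy":0,"dz":-0.04,"spin":0},{"fingers":1,"dx":0,"dy":0,"dz":-0.04,"spin":0}]';python3 -c "
from h import *
rep()"
```

```text
time_s: 14.8
tool_pos: [0.4322, -0.199, 0.1068]
tcp_rot: [-0.001, 0.707, 0.001, 0.707]
wrist_force: [4.1, -0.2, -2.7]
grip_width: 0.0204
time_s: 15.0
tool_pos: [0.4302, -0.199, 0.1068]
tcp_rot: [-0.001, 0.707, 0.001, 0.707]
wrist_force: [3.6, 0.6, -4.8]
grip_width: 0.0204
t 15.0 tcp [ 0.4302 -0.199   0.1068] grasp [ 0.4302 -0.199   0.1255] w 0.0204 F [ 3.64  0.59 -4.82] M [ 0.02 -0.72  0.04]
tool x [ 0. -0. -1.] yaw of y 90.23 yaw of z 0.23 q [ 0.22  0.46  0.16  2.11 -0.13  0.58  2.05]
time_s: 15.2
tool_pos: [0.4283, -0.199, 0.1068]
tcp_rot: [-0.001, 0.707, 0.001, 0.707]
wrist_force: [5.1, 0.2, -3.2]
grip_width: 0.0201
t 15.2 tcp [ 0.4283 -0.199   0.1068] grasp [ 0.4283 -0.199   0.1255] w 0.0201 F [ 5.12  0.16 -3.19] M [ 0.09 -0.86  0.03]
tool x [ 0. -0. -1.] yaw of y 90.23 yaw of z 0.23 q [ 0.22  0.46  0.16  2.12 -0.13  0.58  2.05]
```

```bash
python3 -m handwheel '[{"fingers":1,"dx":0,"dy":0,"dz":-0.04,"spin":0},{"fingers":1,"dx":0,"dy":0,"dz":-0.04,"spin":0}]';python3 -c "
from h import *
rep()"|head -1; python3 -m handwheel '[{"fingers":1,"dx":0,"dy":0,"dz":-0.04,"spin":0}]'|grep force;python3 -c "
from h import *
rep()"|head -1
```

```text
time_s: 15.4
tool_pos: [0.4263, -0.199, 0.1068]
tcp_rot: [-0.001, 0.707, 0.001, 0.707]
wrist_force: [5.1, 0.6, -4.3]
grip_width: 0.0203
t 15.4 tcp [ 0.4263 -0.199   0.1068] grasp [ 0.4263 -0.199   0.1255] w 0.0203 F [ 5.15  0.56 -4.31] M [ 0.02 -0.85  0.05]
wrist_force: [5.1, 0.2, -5.0]
t 15.5 tcp [ 0.4253 -0.199   0.1068] grasp [ 0.4253 -0.199   0.1255] w 0.0204 F [ 5.07  0.2  -5.02] M [-0.03 -1.15  0.07]
```

```bash
python3 -m handwheel '[{"fingers":1,"dx":0,"dy":0,"dz":-0.02,"spin":0}]'|grep force;python3 -c "
from h import *
rep(); save('top','t9')"|head -1
python3 -m handwheel '[{"fingers":1,"dx":0,"dy":0,"dz":-0.02,"spin":0}]'|grep force;python3 -c "
from h import *
rep()"|head -1;python3 bin.py t9; python3 - <<'E'
from h import *
m,P=seg("top","t9",(60,80,20),(95,255,255),(255,155,475,185))
q=P[m>0]; q=q[(q[:,2]>0.065)&(q[:,2]<0.082)&(q[:,0]<0.65)]
for y in np.arange(-.3,.31,.1):
        k=q[abs(q[:,1]-y)<.02]
        if len(k): print(round(y,2),np.percentile(k[:,0],[2,50,98]).round(4))
E
```

```text
wrist_force: [6.2, -0.0, -4.7]
t 15.6 tcp [ 0.425  -0.1991  0.1069] grasp [ 0.425  -0.1991  0.1256] w 0.0198 F [ 6.16 -0.04 -4.7 ] M [ 0.05 -1.1   0.02]
wrist_force: [6.0, 0.2, -4.8]
t 15.75 tcp [ 0.4247 -0.199   0.1069] grasp [ 0.4246 -0.199   0.1256] w 0.0204 F [ 6.02  0.21 -4.82] M [ 0.01 -1.02 -0.01]
[[0.587, -0.265], [0.582, -0.257], [0.572, -0.249], [0.626, -0.241], [0.623, -0.233], [0.623, -0.225], [0.62, -0.217], [0.627, -0.209], [0.639, -0.201], [0.572, -0.193], [0.573, -0.185], [0.572, -0.177], [0.572, -0.169], [0.575, -0.161], [0.573, -0.153], [0.571, -0.145], [0.573, -0.137], [0.583, -0.129]]
front yaw deg 28.79 x at y=-.195 0.5994
-0.3 [0.5648 0.566  0.5692]
-0.2 [0.5661 0.5668 0.5705]
-0.1 [0.5668 0.5682 0.5716]
0.0 [0.5678 0.5689 0.5722]
0.1 [0.5684 0.5697 0.5722]
0.2 [0.5691 0.5703 0.5745]
0.3 [0.5711 0.5726 0.5741]
```

```bash
for i in 1; do python3 -m handwheel '[{"fingers":1,"dx":0,"dy":0,"dz":-0.03,"spin":0},{"fingers":1,"dx":0,"dy":0,"dz":-0.03,"spin":0}]'>/dev/null;python3 -c "
from h import *
rep()"|head -1; python3 -m handwheel '[{"fingers":1,"dx":0,"dy":0,"dz":-0.03,"spin":0}]'>/dev/null;python3 -c "
from h import *
rep()"|head -1;  done
```

```text
t 15.95 tcp [ 0.424  -0.1992  0.107 ] grasp [ 0.424  -0.1992  0.1257] w 0.0207 F [10.23  0.61 -6.52] M [ 0.05 -1.81 -0.03]
t 16.05 tcp [ 0.424  -0.1992  0.1071] grasp [ 0.4239 -0.1992  0.1258] w 0.0203 F [12.61 -0.36 -7.89] M [ 0.08 -2.17  0.03]
```

```bash
python3 -m handwheel '[{"fingers":1,"dx":0,"dy":0,"dz":0,"spin":0},{"fingers":1,"dx":0,"dy":0,"dz":0,"spin":0},{"fingers":1,"dx":0,"dy":0,"dz":0,"spin":0}]'>/dev/null;python3 -c "
from h import *
rep();save('top','t10');save('side','s10')
z=np.load('pics/t10.npz')
m,P=seg('top','t10',(60,80,20),(95,255,255),(255,155,475,185))
q=P[m>0]; q=q[(q[:,2]>0.065)&(q[:,2]<0.082)&(q[:,0]<0.65)]
for y in np.arange(-.3,.31,.1):
        k=q[abs(q[:,1]-y)<.02]
        if len(k): print(round(y,2),np.percentile(k[:,0],[2,50,98]).round(4))
"; python3 bin.py t10; python3 - <<'E'
import cv2,numpy as np
a=cv2.imread('pics/s10.png')[160:300,360:500]; b=cv2.imread('pics/t10.png')[70:210,370:510]
cv2.imwrite('pics/c10.png',cv2.resize(np.hstack([a,b]),(800,400),interpolation=cv2.INTER_CUBIC))
E
```

```text
t 16.35 tcp [ 0.424  -0.1992  0.1071] grasp [ 0.4239 -0.1992  0.1258] w 0.0203 F [10.78  0.19 -7.63] M [ 0.05 -1.81  0.02]
tool x [ 0.003 -0.001 -1.   ] yaw of y 90.27 yaw of z 0.27 q [ 0.22  0.45  0.16  2.13 -0.13  0.57  2.06]
-0.3 [0.5646 0.5657 0.5694]
-0.2 [0.5657 0.5666 0.5669]
-0.1 [0.5667 0.5682 0.5716]
0.0 [0.5678 0.5687 0.5724]
0.1 [0.5687 0.5696 0.5726]
0.2 [0.5695 0.5707 0.5742]
0.3 [0.5713 0.5724 0.5735]
[[0.586, -0.265], [0.574, -0.257], [0.572, -0.249], [0.575, -0.241], [0.611, -0.233], [0.602, -0.225], [0.576, -0.217], [0.577, -0.209], [0.69, -0.201], [0.57, -0.193], [0.573, -0.185], [0.572, -0.177], [0.573, -0.169], [0.576, -0.161], [0.573, -0.153], [0.57, -0.145], [0.575, -0.137], [0.582, -0.129]]
front yaw deg 3.2 x at y=-.195 0.5736
```

View pics/c10.png

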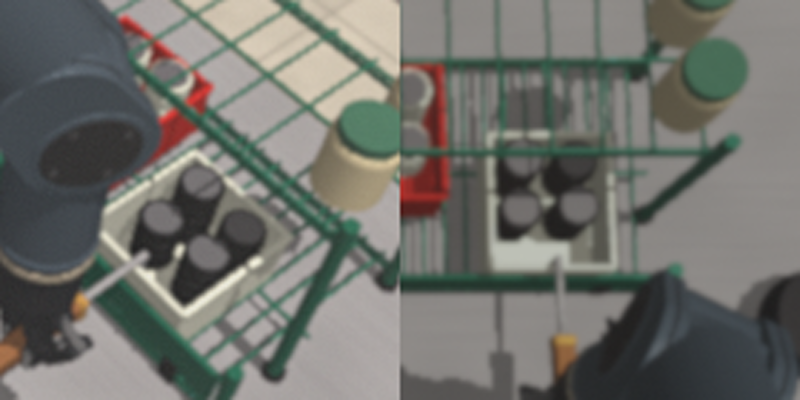

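```bash
python3 -m handwheel '[{"fingers":1,"dx":0,"dy":0,"dz":-0.01,"spin":0},{"fingers":1,"dx":0,"dy":0,"dz":0,"spin":0},{"fingers":1,"dx":0,"dy":0,"dz":0,"spin":0},{"fingers":1,"dx":0,"dy":0,"dz":0,"spin":0},{"fingers":1,"dx":0,"dy":0,"dz":0,"spin":0}]'>/dev/null;python3 -c "
from h import *
rep()
z=np.load('pics/t10.npz');P=cloud('top',z['d']);hsv=cv2.cvtColor(z['im'],cv2.COLOR_RGB2HSV)
m=(hsv[...,1]<40)&(hsv[...,2]>130)&(P[...,2]>.09)&(P[...,2]<.13)&(P[...,1]<-.11)&(P[...,1]>-.29)&(P[...,0]>.55)&(P[...,0]<.75)
for lo,hi in((.55,.58),(.59,.62),(.62,.66),(.66,.70),(.70,.75)):
    k=P[m&(P[...,0]>lo)&(P[...,0]<hi)]; print(lo,len(k),np.median(k,0).round(4) if len(k) else '')
L=P[m&(P[...,0]>.585)&(P[...,0]<.715)&(P[...,1]>-.15)]
for a,b in((.585,.62),(.62,.66),(.66,.70)):
    k=L[(L[:,0]>a)&(L[:,0]<b)]; print('left',a,len(k),np.median(k,0).round(4) if len(k) else '')
"
```

```text
t 16.95 tcp [ 0.424  -0.1992  0.1071] grasp [ 0.4239 -0.1992  0.1258] w 0.0203 F [11.26 -0.07 -8.65] M [ 0.02 -1.98 -0.01]
tool x [ 0.004 -0.001 -1.   ] yaw of y 90.27 yaw of z 0.27 q [ 0.22  0.45  0.16  2.13 -0.13  0.57  2.06]
0.55 128 [ 0.5724 -0.1979  0.108 ]
0.59 46 [ 0.6037 -0.2588  0.1082]
0.62 45 [ 0.6374 -0.2588  0.1094]
0.66 38 [ 0.6715 -0.1352  0.1086]
0.7 50 [ 0.7193 -0.1592  0.1084]
left 0.585 21 [ 0.6018 -0.1305  0.1092]
left 0.62 22 [ 0.6358 -0.1327  0.1097]
left 0.66 26 [ 0.6758 -0.1325  0.1089]
```

```bash
python3 -m handwheel '[{"fingers":1,"dx":0,"dy":0,"dz":0.04,"spin":0},{"fingers":1,"dx":0,"dy":0,"dz":0.06,"spin":0},{"fingers":1,"dx":0,"dy":0,"dz":0.1,"spin":0},{"fingers":1,"dx":0,"dy":0,"dz":0.1,"spin":0},{"fingers":1,"dx":0,"dy":0,"dz":0.1,"spin":0},{"fingers":1,"dx":0,"dy":0,"dz":0.1,"spin":0},{"fingers":1,"dx":0,"dy":0,"dz":0.05,"spin":0},{"fingers":1,"dx":0,"dy":0,"dz":0,"spin":0}]';python3 -c "
from h import *
rep();save('top','t11')"; python3 bin.py t11; python3 - <<'E'
import cv2,numpy as np
b=cv2.imread('pics/t11.png')[90:190,370:500]
cv2.imwrite('pics/c11.png',cv2.resize(b,None,fx=6,fy=6,interpolation=cv2.INTER_CUBIC))
E
```

```text
time_s: 17.75
tool_pos: [0.4356, -0.1989, 0.1068]
tcp_rot: [-0.001, 0.707, 0.001, 0.707]
wrist_force: [0.3, -0.1, -2.3]
grip_width: 0.0204
t 17.75 tcp [ 0.4356 -0.1989  0.1068] grasp [ 0.4356 -0.1989  0.1255] w 0.0204 F [ 0.29 -0.14 -2.35] M [ 0.03  0.08 -0.04]
tool x [-0. -0. -1.] yaw of y 90.23 yaw of z 0.23 q [ 0.22  0.47  0.16  2.1  -0.13  0.59  2.05]
[[0.59, -0.265], [0.575, -0.257], [0.572, -0.249], [0.575, -0.241], [0.575, -0.233], [0.62, -0.225], [0.575, -0.217], [0.576, -0.209], [0.606, -0.201], [0.57, -0.193], [0.573, -0.185], [0.572, -0.177], [0.574, -0.169], [0.573, -0.161], [0.572, -0.153], [0.57, -0.145], [0.576, -0.137], [0.581, -0.129]]
front yaw deg 3.61 x at y=-.195 0.575
```

View pics/c11.png

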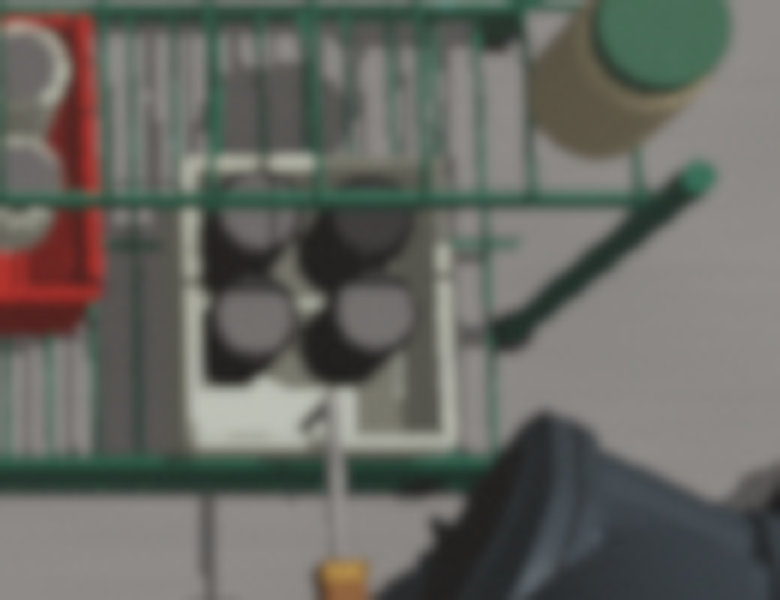

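```bash
python3 -m handwheel '[{"fingers":1,"dx":-0.2,"dy":0,"dz":0,"spin":0},{"fingers":1,"dx":-0.4,"dy":0,"dz":0,"spin":0},{"fingers":1,"dx":-0.6,"dy":0,"dz":0,"spin":0},{"fingers":1,"dx":-0.7,"dy":0,"dz":0,"spin":0},{"fingers":1,"dx":-0.7,"dy":0,"dz":0,"spin":0},{"fingers":1,"dx":-0.7,"dy":0,"dz":0,"spin":0},{"fingers":1,"dx":-0.6,"dy":0,"dz":0,"spin":0},{"fingers":1,"dx":-0.5,"dy":0,"dz":0,"spin":0}]';python3 -m handwheel '[{"fingers":1,"dx":0,"dy":1,"dz":0,"spin":0},{"fingers":1,"dx":0,"dy":1,"dz":0,"spin":0},{"fingers":1,"dx":0,"dy":1,"dz":0,"spin":0},{"fingers":1,"dx":0,"dy":1,"dz":0,"spin":0},{"fingers":1,"dx":0,"dy":1,"dz":0,"spin":0},{"fingers":1,"dx":0,"dy":1,"dz":0,"spin":0},{"fingers":1,"dx":0,"dy":1,"dz":0,"spin":0},{"fingers":1,"dx":0,"dy":1,"dz":0,"spin":0}]';python3 -m handwheel '[{"fingers":1,"dx":0,"dy":1,"dz":0,"spin":0},{"fingers":1,"dx":0,"dy":1,"dz":0,"spin":0},{"fingers":1,"dx":0,"dy":1,"dz":0,"spin":0},{"fingers":1,"dx":0,"dy":1,"dz":0,"spin":0},{"fingers":1,"dx":0,"dy":1,"dz":0,"spin":0},{"fingers":1,"dx":0,"dy":1,"dz":0,"spin":0},{"fingers":1,"dx":0,"dy":1,"dz":0,"spin":0},{"fingers":1,"dx":0,"dy":1,"dz":0,"spin":0}]';python3 -c "
from h import *
rep([.4547,.3461,.236])"
```

```text
time_s: 18.6
tool_pos: [0.4354, -0.1991, 0.2186]
tcp_rot: [-0.001, 0.707, 0.001, 0.708]
wrist_force: [-1.2, -0.3, -2.8]
grip_width: 0.0203
time_s: 19.4
tool_pos: [0.4345, 0.0019, 0.2177]
tcp_rot: [-0.001, 0.707, 0.001, 0.707]
wrist_force: [-0.0, 0.1, -2.8]
grip_width: 0.0202
time_s: 20.2
tool_pos: [0.4338, 0.2018, 0.2177]
tcp_rot: [-0.001, 0.707, 0.001, 0.707]
wrist_force: [-0.1, -0.2, -2.5]
grip_width: 0.0201
t 20.2 tcp [0.4338 0.2018 0.2177] grasp [0.4338 0.2018 0.2364] w 0.0201 F [-0.06 -0.22 -2.51] M [-0.03 -0.01 -0.04]
tool x [ 0.001  0.    -1.   ] yaw of y 90.2 yaw of z 0.2 q [-0.57  0.3   0.04  1.96 -0.02  0.88  1.06]
units dx dy dz [0.02 5.77 0.86]
```

```bash
python3 -m handwheel '[{"fingers":1,"dx":0,"dy":1,"dz":0,"spin":0},{"fingers":1,"dx":0,"dy":1,"dz":0,"spin":0},{"fingers":1,"dx":0,"dy":1,"dz":0,"spin":0},{"fingers":1,"dx":0,"dy":1,"dz":0,"spin":0},{"fingers":1,"dx":0,"dy":1,"dz":0,"spin":0},{"fingers":1,"dx":0,"dy":0.77,"dz":0.26,"spin":0},{"fingers":1,"dx":0,"dy":0,"dz":0.4,"spin":0},{"fingers":1,"dx":0,"dy":0,"dz":0.2,"spin":0}]';python3 -m handwheel '[{"fingers":1,"dx":0,"dy":0,"dz":0,"spin":-1},{"fingers":1,"dx":0,"dy":0,"dz":0,"spin":-1},{"fingers":1,"dx":0,"dy":0,"dz":0,"spin":-1},{"fingers":1,"dx":0,"dy":0,"dz":0,"spin":-1},{"fingers":1,"dx":0,"dy":0,"dz":0,"spin":-1},{"fingers":1,"dx":0,"dy":0,"dz":0,"spin":-1},{"fingers":1,"dx":0,"dy":0,"dz":0,"spin":-1},{"fingers":1,"dx":0,"dy":0,"dz":0,"spin":-1}]';python3 -m handwheel '[{"fingers":1,"dx":0,"dy":0,"dz":0,"spin":-0.8},{"fingers":1,"dx":0,"dy":0,"dz":0,"spin":-0.5},{"fingers":1,"dx":0,"dy":0,"dz":0,"spin":0}]';python3 -c "
from h import *
rep([.4547,.3461,.1065]);save('wrist','w12');save('top','t12')"
```

```text
time_s: 21.0
tool_pos: [0.4556, 0.3451, 0.2173]
tcp_rot: [-0.002, 0.707, 0.001, 0.707]
wrist_force: [0.4, -0.4, -2.2]
grip_width: 0.0203
time_s: 21.8
tool_pos: [0.4553, 0.3437, 0.2172]
tcp_rot: [-0.29, 0.645, 0.289, 0.645]
wrist_force: [0.5, 0.2, -2.7]
grip_width: 0.0202
time_s: 22.1
tool_pos: [0.4554, 0.3438, 0.2172]
tcp_rot: [-0.332, 0.624, 0.331, 0.624]
wrist_force: [-0.0, 0.2, -1.9]
grip_width: 0.0204
t 22.1 tcp [0.4554 0.3438 0.2172] grasp [0.4554 0.3438 0.2359] w 0.0204 F [-0.    0.16 -1.87] M [-0.07 -0.01  0.02]
tool x [ 0.    -0.001 -1.   ] yaw of y 145.95 yaw of z 55.95 q [-0.57  0.44 -0.23  1.73  0.12  0.98  1.7 ]
units dx dy dz [5.17 0.08 0.06]
```

View pics/w12.png

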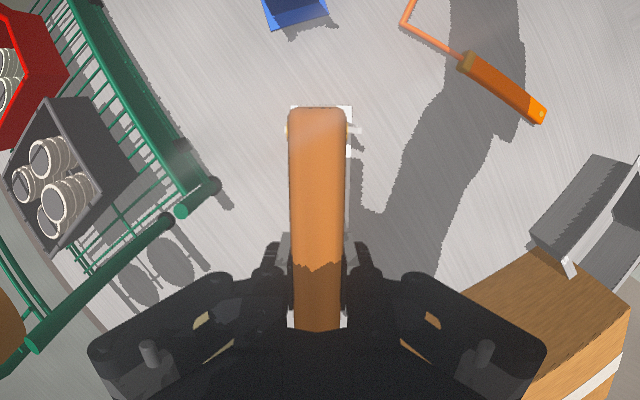

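View pics/t12.png

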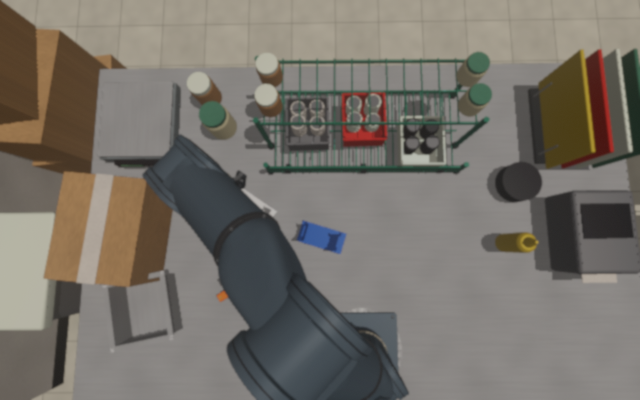

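The wrist view matches the one after lifting: the handle sits over the grey rest and hasn't slipped. The white bin stands square on the ledge at top px (422,140). I'm lowering the hook into the notches.

```bash
python3 -m handwheel '[{"fingers":1,"dx":0.3,"dy":0.08,"dz":0.05,"spin":0},{"fingers":1,"dx":0.7,"dy":0,"dz":0,"spin":0},{"fingers":1,"dx":0.8,"dy":0,"dz":0,"spin":0},{"fingers":1,"dx":0.8,"dy":0,"dz":0,"spin":0},{"fingers":1,"dx":0.7,"dy":0,"dz":0,"spin":0},{"fingers":1,"dx":0.5,"dy":0,"dz":0,"spin":0},{"fingers":1,"dx":0.3,"dy":0,"dz":0,"spin":0},{"fingers":1,"dx":0,"dy":0,"dz":0,"spin":0}]';python3 -c "
from h import *
rep([.4547,.3461,.1059])"
```

```text
time_s: 23.0
tool_pos: [0.4535, 0.3473, 0.1134]
tcp_rot: [-0.332, 0.625, 0.332, 0.624]
wrist_force: [-0.7, -0.1, -2.8]
grip_width: 0.02
t 23.0 tcp [0.4535 0.3473 0.1134] grasp [0.4535 0.3473 0.1321] w 0.02 F [-0.68 -0.11 -2.78] M [-0.02  0.08 -0.02]
tool x [-0.001 -0.001 -1.   ] yaw of y 146.02 yaw of z 56.02 q [-0.59  0.56 -0.21  1.85  0.17  0.75  1.65]
units dx dy dz [ 1.05 -0.07 -0.01]
```

```bash
python3 -m handwheel '[{"fingers":1,"dx":0.3,"dy":-0.07,"dz":0,"spin":0},{"fingers":1,"dx":0.3,"dy":0,"dz":0,"spin":0},{"fingers":1,"dx":0.2,"dy":0,"dz":0,"spin":0},{"fingers":1,"dx":0.15,"dy":0,"dz":0,"spin":0},{"fingers":1,"dx":0.08,"dy":0,"dz":0,"spin":0},{"fingers":1,"dx":0,"dy":0,"dz":0,"spin":0}]';python3 -c "
from h import *
rep([.4547,.3461,.1059])"
```

```text
time_s: 23.6
tool_pos: [0.4553, 0.3465, 0.0883]
tcp_rot: [-0.332, 0.624, 0.332, 0.624]
wrist_force: [0.3, -0.2, -2.3]
grip_width: 0.0208
t 23.6 tcp [0.4553 0.3465 0.0883] grasp [0.4553 0.3465 0.107 ] w 0.0208 F [ 0.3  -0.22 -2.3 ] M [-0.06  0.08  0.02]
tool x [-0. -0. -1.] yaw of y 146.02 yaw of z 56.02 q [-0.6   0.59 -0.21  1.87  0.18  0.69  1.64]
units dx dy dz [ 0.04  0.01 -0.03]
```

```bash
python3 -m handwheel '[{"fingers":1,"dx":0.04,"dy":0,"dz":0,"spin":0},{"fingers":1,"dx":0.03,"dy":0,"dz":0,"spin":0},{"fingers":1,"dx":0,"dy":0,"dz":0,"spin":0}]';python3 -c "
from h import *
rep([.4547,.3461,.1059]);save('wrist','w13')"
```

```text
time_s: 23.9
tool_pos: [0.4555, 0.3467, 0.0873]
tcp_rot: [-0.332, 0.624, 0.332, 0.625]
wrist_force: [-1.0, -1.5, 3.0]
grip_width: 0.0199
t 23.9 tcp [0.4555 0.3467 0.0873] grasp [0.4555 0.3467 0.106 ] w 0.0199 F [-1.02 -1.53  3.01] M [-0.23  0.19  0.  ]
tool x [ 0.001  0.    -1.   ] yaw of y 146.03 yaw of z 56.03 q [-0.6   0.59 -0.21  1.87  0.18  0.69  1.64]
units dx dy dz [ 0.    0.01 -0.04]
```

View pics/w13.png

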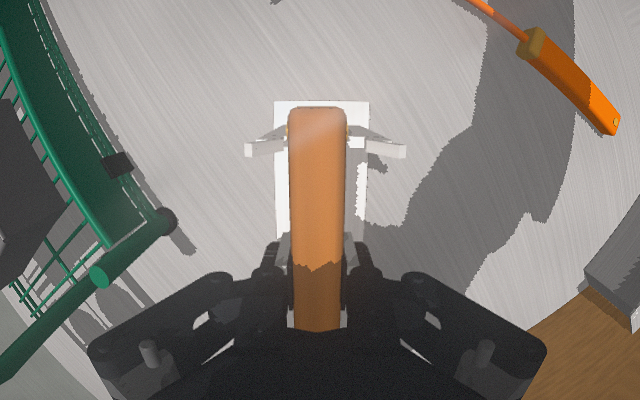

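The handle rests in the notch, centred at px (318,130), and the upward force shows it is seated. I'm releasing it.

```bash
python3 -m handwheel '[{"fingers":0.2,"dx":0,"dy":0,"dz":0,"spin":0},{"fingers":-0.3,"dx":0,"dy":0,"dz":0,"spin":0},{"fingers":-0.7,"dx":0,"dy":0,"dz":0,"spin":0},{"fingers":-1,"dx":0,"dy":0,"dz":0,"spin":0},{"fingers":-1,"dx":0,"dy":0,"dz":0,"spin":0},{"fingers":-1,"dx":0,"dy":0,"dz":0,"spin":0},{"fingers":-1,"dx":0,"dy":0,"dz":0,"spin":0},{"fingers":-1,"dx":0,"dy":0,"dz":0,"spin":0}]';python3 -m handwheel '[{"fingers":-1,"dx":-0.3,"dy":0,"dz":0,"spin":0},{"fingers":-1,"dx":-0.6,"dy":0,"dz":0,"spin":0},{"fingers":-1,"dx":-1,"dy":0,"dz":0,"spin":0},{"fingers":-1,"dx":-1,"dy":0,"dz":0,"spin":0},{"fingers":-1,"dx":-1,"dy":0,"dz":0,"spin":0},{"fingers":-1,"dx":-1,"dy":0,"dz":0,"spin":0},{"fingers":-1,"dx":-0.6,"dy":0,"dz":0,"spin":0},{"fingers":-1,"dx":0,"dy":0,"dz":0,"spin":0}]'; python3 -c "
from h import *
rep();save('wrist','w14');save('side','s14')"
```

```text
time_s: 24.75
tool_pos: [0.4553, 0.3465, 0.0868]
tcp_rot: [-0.332, 0.624, 0.332, 0.624]
wrist_force: [0.5, -0.1, -0.1]
grip_width: 0.0853
time_s: 25.55
tool_pos: [0.4562, 0.3474, 0.227]
tcp_rot: [-0.332, 0.623, 0.332, 0.626]
wrist_force: [-0.1, -0.2, 0.2]
grip_width: 0.0853
t 25.55 tcp [0.4562 0.3474 0.227 ] grasp [0.4561 0.3473 0.2457] w 0.0853 F [-0.06 -0.24  0.18] M [0.02 0.03 0.  ]
tool x [ 0.003  0.003 -1.   ] yaw of y 146.02 yaw of z 56.02 q [-0.57  0.43 -0.24  1.72  0.12  1.    1.7 ]
```

View pics/w14.png

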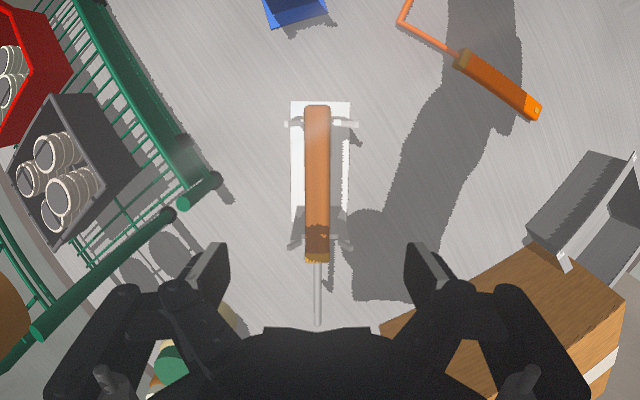

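```bash
python3 -m handwheel '[{"fingers":-1,"dx":0,"dy":0,"dz":-1,"spin":0},{"fingers":-1,"dx":0,"dy":0,"dz":-1,"spin":0},{"fingers":-1,"dx":0,"dy":0,"dz":-1,"spin":0},{"fingers":-1,"dx":0,"dy":0,"dz":-1,"spin":0},{"fingers":-1,"dx":0,"dy":0,"dz":0,"spin":0}]';python3 - <<'E'
from h import *
np.set_printoptions(precision=4,suppress=True)
save('top','t15');save('side','s15')
for n,f,box in (("top",'t15',(200,165,290,235)),("side",'s15',(245,125,285,195))):
    m,P=seg(n,f,(5,90,60),(22,255,255),box)
    q=P[m>0]; q=q[(q[:,2]>0.07)&(q[:,2]<0.15)]
    print(n,len(q)); 
    if len(q)>50: print(np.percentile(q[:,2],[5,50,95]),cv2.minAreaRect((q[q[:,2]>.108][:,:2]*1000).astype(np.float32)))
z=np.load('pics/t15.npz');P=cloud('top',z['d']);hsv=cv2.cvtColor(z['im'],cv2.COLOR_RGB2HSV)
m=(hsv[...,1]<70)&(hsv[...,2]>95)&(P[...,2]>.1)&(P[...,2]<.118)&(P[...,1]<-.11)&(P[...,1]>-.29)&(P[...,0]>.55)&(P[...,0]<.75)
print('bin',cv2.minAreaRect((P[m][:,:2]*1000).astype(np.float32)))
f=P[m&(P[...,0]<.582)];
for y in np.arange(-.26,-.12,.02):
    k=f[abs(f[:,1]-y)<.01]; print(round(y,2),len(k),np.percentile(k[:,0],[10,50]).round(4) if len(k) else '')
a=cv2.imread('pics/t15.png')[80:240,190:480];cv2.imwrite('pics/c15.png',cv2.resize(a,(797,440),interpolation=cv2.INTER_CUBIC))
E
```

```text
time_s: 26.15
tool_pos: [0.3975, 0.2603, 0.2233]
tcp_rot: [-0.332, 0.626, 0.331, 0.623]
wrist_force: [0.1, -0.3, -0.5]
grip_width: 0.0854
top 0
side 200
[0.1078 0.117  0.1204] ((454.4967041015625, 342.98333740234375), (141.27294921875, 19.529874801635742), 56.53886413574219)
bin ((645.8002319335938, -197.6785888671875), (137.8981475830078, 154.76625061035156), 89.7763442993164)
-0.26 20 [0.5692 0.5745]
-0.24 18 [0.5689 0.5716]
-0.22 20 [0.5687 0.5719]
-0.2 21 [0.5694 0.5717]
-0.18 19 [0.5696 0.5723]
-0.16 21 [0.5696 0.5728]
-0.14 19 [0.5697 0.573 ]
-0.12 3 [0.5745 0.5765]
```

View pics/c15.png

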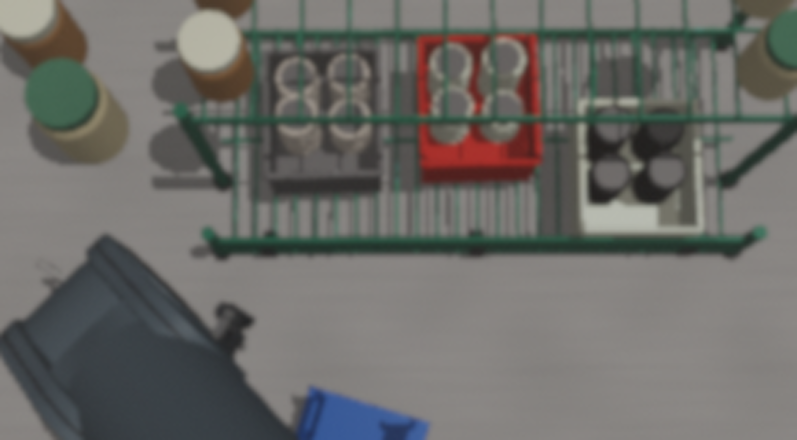

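View pics/s15.png

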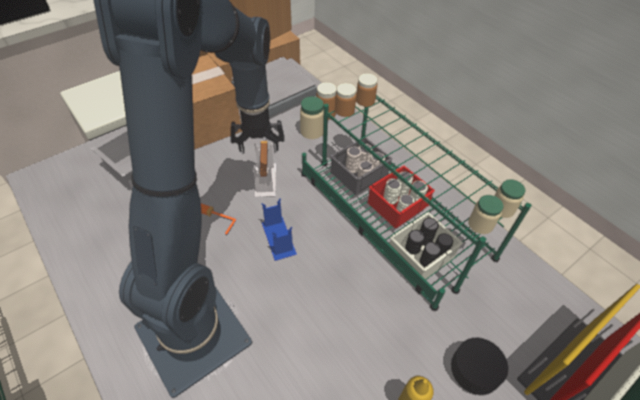

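```bash
python3 -c "
from h import *
print(job_done()); rep()"
```

```text
the job is handed in; nothing more can be done
None
the job is handed in; nothing more can be done
```

The white bin now bears on the front ledge, and the hook is back in its grey rest, prong down and released. I handed the job in at about 26 s; no verdict is reported.

- **The pull:** I lowered the prong into the gap about 3 mm right of the bin's middle and drew it forward slowly. The bin slid at about 4 N. The ledge came forward about 2.5 to 3 mm, then stopped moving while the pull rose to 11–12.6 N. I held that for about 0.9 s, which I estimate put about 7 N on the ledge. That force comes from the wrist reading, not a direct measurement at the ledge.
- **Bin check:** The front rim measured x ≈ 0.569–0.570 m across its width. It is parallel to the ledge to within about 1 degree, level, and against the ledge's inner face. The red and grey bins look unmoved in the pictures, but I didn't measure their positions again.
- **Hook check:** The side view puts the handle within about 3 mm and 1 degree of where it first lay, at the same height. The gripper is open and well clear. The top camera could not confirm this because the arm blocked its view.
- **Failed checks:** My automatic line fit of the bin's front edge gave wrong angles (3 to 29 degrees) because rod and cup pixels got into it. I went by the raw rim points instead.
- **Close pass:** On the way to the bin, the rod's end came within about 1 cm of the upper tier and jar. The wrist force showed no contact.

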